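Set up the bench for stamping

TASK

Set up the jeweller's bench for stamping: set the steel bench block squarely in the middle of the rubber pad, then lay the brass plate squarely in the middle of the block, sides parallel. Lay every punch that is there down flat in a tray compartment of its own, thin end in the narrow notch, and take the sample board out of its stand and lean it, foot on the bench and samples facing the robot, tilted back in the middle of the front of the tool caddy. Leave the hammer, the tape and the jar where they are.

Things in the scene. Friction and masses are not known exactly. Their poses are not given: they have to be found in the camera images.
- pad: black rubber pad, 76 x 76 x 25 mm high, fixed to the bench. Origin: centre of its underside; x and y along its sides, z up
- block: steel bench block, loose, 64 x 64 x 22 mm thick, about 0.7 kg. Origin: centre of its underside; x and y along its sides, z up. It starts flat on the bench
- blank: plain brass plate, loose, 50 mm (along its x) x 36 mm (along its y) x 6 mm thick, 90 g. Origin: centre of its underside; z up. It starts flat on the bench
- tray: fixed wooden tray, 130 (x) x 214 (y) mm, 22 high; origin under its centre; floor 6 mm up. 5 compartments along x, at y = -80, -40, 0, 40, 80: notches in two combs 8 mm thick, 22 high: 18 mm wide at x = -39 for the shank, 11 mm wide at x = +38 for the neck; open between for the fingers; end walls (5 thick) at x = +-62.5. A punch lies home at x = 0, z = 12 mm, tip to +x
- mat: thin cork mat, fixed, 250 mm (its x) x 196 mm (its y) x 2 mm, on which the punches lie at the start. Origin: centre of its underside
- stand: low slotted wooden stand, fixed, 70 mm (its x) x 150 mm (its y), 42 mm high, with a slot 12 mm wide and 34 mm deep along its y (slot floor 8 mm above the bench) in which the sample board stands upright at the start. Origin: centre of its underside
- board: sample board: a loose plywood panel 9 mm thick (its x), 130 mm wide (its y), 170 mm tall (its z), about 0.12 kg, with small brass samples 1.5 mm thick on its front (-x) face, none within 25 mm of its top edge. Origin: middle of its bottom edge face; z runs up the panel
- caddy: dark wooden tool caddy, fixed, 100 mm deep (its x), 150 mm wide (its y), walls 95 mm high. Origin: at bench level, in the middle of its flat upright front face, which looks to its -x (towards the robot); the caddy extends from there to +x. Tool handles in it, from 24 mm behind the front face on, rise to at most 126 mm above the bench
- hammer: hammer lying on the bench, 220 mm long; leave it alone. Origin near its middle
- tape: roll of paper tape lying flat, 90 mm across, 24 mm high; leave it alone. Origin: centre of its underside
- tin: small amber glass jar with a steel cap, 60 mm across, 55 mm high; leave it alone. Origin: centre of its underside
- punch1: steel punch, loose, 110 mm long, 95 g, may be absent: a 12 mm square shank from x = -55 to +20 mm, then a thin neck 6 mm square to the tip at x = +55 mm. Origin: on the axis of the shank, midway along the whole length; x points to the tip. It balances at x = -12 mm. All punches are alike
- punch1_tip (a point): working tip of punch1, at the end of its thin neck
- punch2: steel punch, loose, 110 mm long, 95 g, may be absent: a 12 mm square shank from x = -55 to +20 mm, then a thin neck 6 mm square to the tip at x = +55 mm. Origin: on the axis of the shank, midway along the whole length; x points to the tip. It balances at x = -12 mm. All punches are alike
- punch2_tip (a point): working tip of punch2, at the end of its thin neck
- punch3: steel punch, loose, 110 mm long, 95 g, may be absent: a 12 mm square shank from x = -55 to +20 mm, then a thin neck 6 mm square to the tip at x = +55 mm. Origin: on the axis of the shank, midway along the whole length; x points to the tip. It balances at x = -12 mm. All punches are alike
- punch3_tip (a point): working tip of punch3, at the end of its thin neck
- punch4: steel punch, loose, 110 mm long, 95 g, may be absent: a 12 mm square shank from x = -55 to +20 mm, then a thin neck 6 mm square to the tip at x = +55 mm. Origin: on the axis of the shank, midway along the whole length; x points to the tip. It balances at x = -12 mm. All punches are alike
- punch4_tip (a point): working tip of punch4, at the end of its thin neck
- punch5: steel punch, loose, 110 mm long, 95 g, may be absent: a 12 mm square shank from x = -55 to +20 mm, then a thin neck 6 mm square to the tip at x = +55 mm. Origin: on the axis of the shank, midway along the whole length; x points to the tip. It balances at x = -12 mm. All punches are alike
- punch5_tip (a point): working tip of punch5, at the end of its thin neck
Not all that is in view belongs to the job. Of the things shaped like the blank, the brass one is meant.

How it is judged:
On the way, in this order (a step that is already met when the one before it is completed fails the run):
1. the steel block rests flat, centred and square on the rubber pad (x of block in the frame of pad between -0.004 and 0.004 m and y of block in the frame of pad between -0.004 and 0.004 m and z of block in the frame of pad between 0.0225 and 0.0275 m and (angle between the x axis of block and the x axis of pad, either way round below 0.087 rad or angle between the x axis of block and the y axis of pad, either way round below 0.087 rad) and angle between block's own z axis and vertical below 0.06 rad), for 0.2 s.
2. the brass plate lies flat, centred and square on the steel block, which is still centred on the pad (all of step 1 and x of blank in the frame of block between -0.004 and 0.004 m and y of blank in the frame of block between -0.004 and 0.004 m and z of blank in the frame of block between 0.02 and 0.024 m and (angle between the x axis of blank and the x axis of block, either way round below 0.087 rad or angle between the x axis of blank and the y axis of block, either way round below 0.087 rad)), for 0.2 s.
At the end, for the whole second after the job is handed in: At rest: block flat on pad and plate flat on block, each centred within 4 mm along each side and square within 5 deg; each punch down on the tray floor, tip in the narrow notch; board's foot on the bench, leaning back 7 to 28 deg on the caddy front, samples in front, within 35 mm of mid and 8 deg (all of step 2 and linear speed of each of block, blank, board, punch1, punch2, punch3, punch4, punch5 below 0.02 m/s and angle between board's own z axis and vertical between 0.12 and 0.5 rad and angle between board's own x axis and vertical above 1.66 rad and height (world z) of board below 0.012 m and x of board in the frame of caddy between -0.085 and -0.005 m and y of board in the frame of caddy between -0.035 and 0.035 m and angle between the y axis of board and the y axis of caddy, either way round below 0.15 rad and contact force between board and caddy above 0.02 N and z of punch1 in the frame of tray between 0.009 and 0.015 m and x of punch1 in the frame of tray between -0.012 and 0.012 m and y of punch1 in the frame of tray between -0.095 and 0.095 m and angle between the x axis of each of punch1, punch2, punch3, punch4, punch5 and the x axis of tray, either way round below 0.12 rad and x of each of punch1_tip, punch2_tip, punch3_tip, punch4_tip, punch5_tip in the frame of tray above 0.03 m and z of punch2 in the frame of tray between 0.009 and 0.015 m and x of punch2 in the frame of tray between -0.012 and 0.012 m and y of punch2 in the frame of tray between -0.095 and 0.095 m and z of punch3 in the frame of tray between 0.009 and 0.015 m and x of punch3 in the frame of tray between -0.012 and 0.012 m and y of punch3 in the frame of tray between -0.095 and 0.095 m and z of punch4 in the frame of tray between 0.009 and 0.015 m and x of punch4 in the frame of tray between -0.012 and 0.012 m and y of punch4 in the frame of tray between -0.095 and 0.095 m and z of punch5 in the frame of tray between 0.009 and 0.015 m and x of punch5 in the frame of tray between -0.012 and 0.012 m and y of punch5 in the frame of tray between -0.095 and 0.095 m); the robot touches nothing.
It fails at once if the hammer is moved more than 3 cm (distance of hammer from where it was at the start of the episode above 0.03 m).
It fails at once if the tape is moved more than 3 cm (distance of tape from where it was at the start of the episode above 0.03 m).
It fails at once if the tin is moved more than 3 cm (distance of tin from where it was at the start of the episode above 0.03 m).
Of punch1, punch2, punch3, punch4, punch5 only 3 to 5 are there at a start; the rules pass over those that are not, and their reading is None.
At some moment in a run one of punch1, punch2, punch3, punch4, punch5 may be knocked a few centimetres aside while the robot is not near it.
Once in a run the grip may slacken for a moment while it holds something.
It also fails if it takes over 210 s, if anything falls off the work surface, if the arm or the gripper's body presses on something with over 40 N, if the wrist force passes 120 N, or if a joint passes its speed limit or range.

ROBOT

A 6-joint arm with a two-finger parallel gripper is mounted at the origin on the work surface. World frame = base frame: x ahead of the robot, y to its left, z up, the work surface at z = 0. Lengths are in m, angles in rad, forces in N, time in s.
With the tool pointing down it reaches from about 0.35 to 0.975 m from the base axis. Payload 7.1 kg.
Tool frame: the origin (TCP) lies midway between the tips of the shut fingers; the grasp point (between the pads) lies 19 mm behind it; z points along the fingers, y is the line along which they close (so a half turn about z gives the same grasp; the last joint's range is limited). The gripper opens to 88 mm and grips with 3 to 60 N. Pads are 20 mm wide; open, the fingers measure 115 mm over their backs; the gripper's body (75 mm by 178 mm) begins 61 mm behind the grasp point.
Start: joints at [-1.151, 0.423, 1.63, -0, 1.089, -0.019], TCP at [0.266, -0.566, 0.223] pointing down, gripper open.
Joint ranges: [-3, 3], [-0.9, 2.11], [0.09, 2.58], [-1.31, 4.45], [0.11, 2.69], [-2.54, 2.54]. Speed limits (rad/s): [2.39, 2.39, 3.01, 3.14, 3.14, 3.14].

INTERFACE

Orientations are given as a rotation vector (axis times angle).
In Python, from cell import telemetry, optics, hand_in gives the robot as it stands.
- The arm moves only by the tool arm_command, never from a script. Its arguments are lists of equal length, an entry for each row: "grip": the closure, from -1 (fully open) to 1 (shut); "linear": the shift along the tool's x, y, z each as a share of 0.15 m, from -1 to 1, a list of three; "twist": the turn about the tool's z as a share of 360 degrees, from -1 to 1. A call has 1 to 10 rows; each row is the pose to reach, as a shift and turn from the pose commanded when the call began, along the tool's axes at that moment, turning the shorter way round; what a row does not reach only later rows make up. A row lasts 1/10 s, in which the tool goes at most 50 mm and 8.59 degrees, less where a joint would pass 70% of its speed; a pose out of reach is approached as far as the arm can. A call with a number of a shift or a turn outside -1 to 1 is refused whole. A call with a gripper value outside its range is refused whole. The fingers move at their own pace and stop on an object; "force" is the grip in N (left out, the last holds). Time passes only in rows, so rows that repeat a pose let the fingers close. It gives the time, the measured TCP pose, the force, the opening and the grip force at its end, in the units of the state.
- telemetry.sense(): the state, without advancing time (a new reading comes with each control period).
- optics.grab_frame(name): name is "side" or "top" or "wrist"; returns (picture, depth): 480x640x3 uint8, blue, green, red; 480x640 float32, m along the optical axis (not along the pixel's ray), 0 where there is no reading.
- optics.calibration(name): a dict with "camera_matrix" (3x3 intrinsics, pixels), "extrinsics" (4x4, takes a point from camera to world coordinates). Camera axes: x right, y down, z forward; pixel columns grow to the right and rows downward; lengths in m; the calibration is good to about 2 mm. A picture is of the moment at which its call begins: read the wrist's pose just before it. calibration takes no time and is no camera call; for the wrist camera it gives the pose at the moment of the call.
- hand_in(): hands the job in; it is judged then, once.
The state is a dict: "time_s": time; "qpos": joint angles; "qd": joint speeds; "joint_efforts": joint torques, N m; "eef_pos": TCP position; "tool_rot": TCP orientation; "contact_force": force on the tool from outside, world axes, zero at the start; "moment": the same for the moment, N m; "finger_gap": finger opening in m; "grip_force": force on a finger pad.
Only numpy, scipy, OpenCV 4.12 (cv2) and the standard library are available. Lean on these libraries where they do the work, as an engineer would, in place of code of your own. Each camera call takes 0.05 s, during which the arm holds its last target. There are 200 camera calls.

## Working session

There is one attempt and no reset: what is moved stays moved. The work goes in short steps, Python scripts to look and compute and a tool call to move; the robot and the scene stay as the last step left them, time stands still between calls to the robot, and variables do not carry over. Pictures are saved under pics/ and viewed, at most 14 in all, crops included, and the job is handed in when it is done.

Besides the shell and the picture viewer there is one more tool, called after ">>>" by a JSON object that holds its "method" and its "body". arm_command: Moves the arm, as the interface text tells. Its arguments: {"type":"object","properties":{"grip":{"type":"array","items":{"type":"number"}},"linear":{"type":"array","items":{"type":"array","items":{"type":"number","minimum":-1,"maximum":1}}},"twist":{"type":"array","items":{"type":"number","minimum":-1,"maximum":1}},"force":{"type":"number"}},"required":["grip","linear","twist"]}

```bash
ls; mkdir -p pics
cat > h.py <<'E'
import numpy as np, cv2
from cell import telemetry, optics, hand_in
from scipy.spatial.transform import Rotation as R
def grab(n):
    c=optics.calibration(n); p,d=optics.grab_frame(n)
    K=np.array(c["camera_matrix"]);T=np.array(c["extrinsics"])
    v,u=np.mgrid[:480,:640]
    P=np.stack([(u-K[0,2])/K[0,0]*d,(v-K[1,2])/K[1,1]*d,d],-1)@T[:3,:3].T+T[:3,3]
    P[d==0]=np.nan
    return p,d,P,K,T
E
python3 - <<'E'
from h import *
for n in("top","side"):
    p,d,P,K,T=grab(n); cv2.imwrite(f"pics/{n}0.png",p); np.savez(f"{n}0.npz",p=p,P=P)
    print(n,T.round(3).tolist(),K.round(0).tolist())
s=telemetry.sense(); print(s)
E
```

```text
pics
top [[0.026, -0.996, 0.091, 0.434], [-0.999, -0.029, -0.034, 0.011], [0.037, -0.09, -0.995, 0.941], [0.0, 0.0, 0.0, 1.0]] [[490.0, 0.0, 324.0], [0.0, 490.0, 242.0], [0.0, 0.0, 1.0]]
side [[-0.941, -0.226, 0.251, 0.283], [-0.337, 0.654, -0.677, 0.673], [-0.012, -0.722, -0.692, 0.743], [0.0, 0.0, 0.0, 1.0]] [[529.0, 0.0, 330.0], [0.0, 529.0, 249.0], [0.0, 0.0, 1.0]]
{'time_s': 0.1, 'qpos': array([-1.15098672e+00,  4.23772316e-01,  1.63058361e+00, -1.72877593e-05,
        1.08860165e+00, -1.89949901e-02]), 'qd': array([ 2.05667159e-03, -8.43225180e-04, -1.99319034e-03, -6.15643341e-06,
        1.52336508e-03, -2.37788695e-04]), 'joint_efforts': array([-1.55100338e-04, -5.45612133e+01, -2.74327415e+01,  6.44692685e-02,
        1.88122108e-02, -1.24675984e-05]), 'eef_pos': array([ 0.26535817, -0.56533003,  0.22198627]), 'tool_rot': array([-3.06497614e+00, -6.83477812e-01,  4.50185737e-04]), 'contact_force': array([-0.50423464, -0.47256435, -0.06698763]), 'moment': array([ 0.00881396, -0.00179395, -0.02681185]), 'grip_force': 0.0, 'finger_gap': 0.08810657695745784}
```

View pics/top0.png

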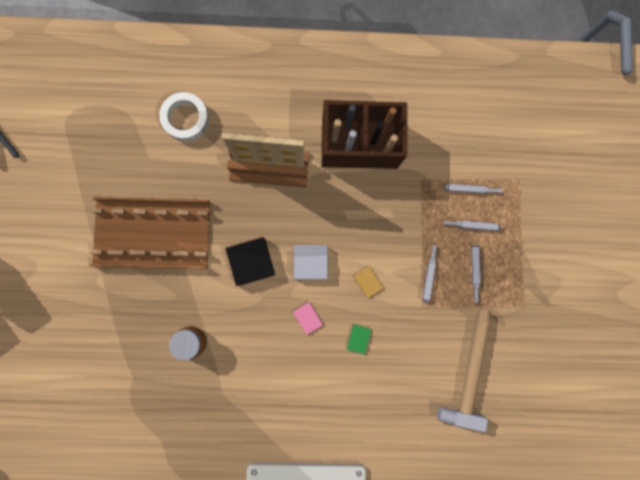

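View pics/side0.png

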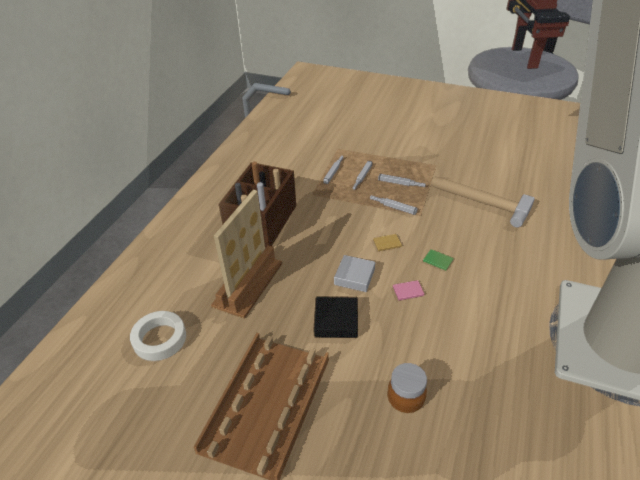

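The top view shows the tray (150,235), pad (250,262), steel block (311,262), jar (187,344), tape (184,115), board in its stand (265,155), caddy (364,133) and hammer (470,370). There are 4 punches, at (474,189), (471,225), (431,274) and (477,274).

Possible matches for the blank are the ochre/brass plate (368,282), the pink plate (308,318) and the green plate (359,339). I choose the brass one at (368,282), and will check it in a crop while measuring.

```bash
cat >> h.py <<'E'
def onplane(uv,z,K,T):
    uv=np.asarray(uv,float).reshape(-1,2)
    r=np.c_[(uv-K[[0,1],[2,2]])/K[[0,1],[0,1]],np.ones(len(uv))]@T[:3,:3].T
    return T[:3,3]+r*((z-T[2,3])/r[:,2])[:,None]
def rect(pts):  # centre, (long,short), angle of long axis (deg)
    c,(a,b),t=cv2.minAreaRect(np.float32(pts)*1000)
    if a<b: a,b,t=b,a,t+90
    return np.round(np.array(c)/1000,4),round(a,1),round(b,1),round((t+90)%180-90,1)
E
python3 - <<'E'
from h import *
z=np.load("top0.npz");p,P=z["p"],z["P"]
c=optics.calibration("top");K=np.array(c["camera_matrix"]);T=np.array(c["extrinsics"])
print("bench z",np.nanmedian(P[380:440,250:420,2]))
H=P[...,2]
def obj(n,x0,y0,x1,y1,lo,hi):
    m=np.zeros((480,640),bool); m[y0:y1,x0:x1]=1
    m&=(H>lo)&(H<hi)
    m=cv2.morphologyEx(m.astype(np.uint8),cv2.MORPH_OPEN,np.ones((2,2)))
    k,l,st,ce=cv2.connectedComponentsWithStats(m,connectivity=8)
    i=1+np.argmax(st[1:,4]); q=P[l==i]
    print(n,rect(q[:,:2]),"z",np.median(q[:,2]).round(4),len(q))
obj("pad",220,230,282,292,.015,.04)
obj("block",286,238,336,288,.012,.04)
obj("blank",350,262,388,302,.003,.02)
obj("pink",290,300,326,338,.003,.02)
obj("green",344,320,376,358,.003,.02)
obj("tray",80,190,220,275,.012,.04)
obj("stand",225,130,312,190,.03,.055)
obj("board",215,130,312,185,.10,.25)
obj("caddy",315,90,415,175,.08,.11)
for i,b in enumerate([(440,178,508,200),(438,214,505,236),(420,240,440,306),(468,240,486,306)]): obj(f"punch{i}",*b,.0075,.03)
crop=lambda y0,y1,x0,x1,s:cv2.resize(p[y0:y1,x0:x1],None,fx=s,fy=s,interpolation=cv2.INTER_CUBIC)
cv2.imwrite("pics/crop_blanks.png",crop(225,365,280,400,4))
E
```

```text
bench z -0.00030062066812441834
pad (array([nan, nan]), 0.0, 0.0, 0.0) z nan 1670
block (array([0.4789, 0.0011]), 63.6, 61.6, -87.7) z nan 1148
blank (array([ 0.4446, -0.1104]), 51.0, 36.7, 36.3) z nan 458
pink (array([0.3726, 0.0039]), 50.3, 35.7, 32.7) z 0.0055 472
green (array([ 0.3361, -0.0939]), 52.0, 34.5, -16.8) z nan 468
tray (array([0.5876, 0.3088]), 218.8, 3.6, -89.0) z nan 384
stand (array([0.6573, 0.0876]), 149.2, 24.2, 86.3) z nan 872
board (array([0.6686, 0.0784]), 137.6, 51.0, -70.1) z nan 1433
caddy (array([ 0.7335, -0.1028]), 180.2, 99.3, -77.3) z nan 1829
punch0 (array([ 0.6313, -0.3142]), 115.9, 10.7, 88.6) z nan 307
punch1 (array([ 0.5597, -0.3119]), 114.2, 11.5, 87.7) z 0.0125 312
punch2 (array([ 0.4644, -0.2292]), 109.6, 16.6, -9.3) z 0.0124 328
punch3 (array([ 0.466 , -0.3185]), 108.2, 18.6, 2.8) z nan 333
```

View pics/crop_blanks.png

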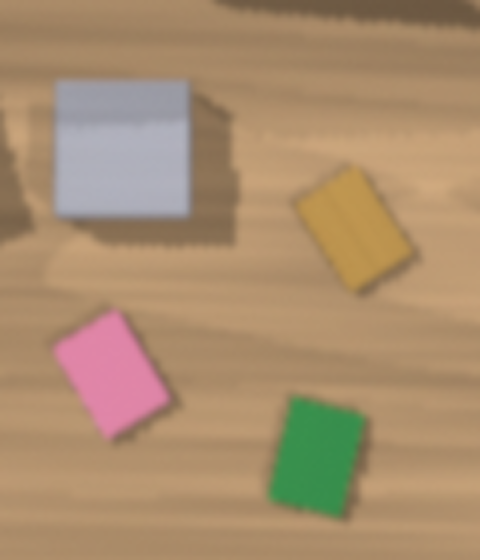

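```bash
cat >> h.py <<'E'
def blob(P,x0,y0,x1,y1,lo,hi,k=2):
    H=P[...,2]; m=np.zeros(H.shape,bool); m[y0:y1,x0:x1]=1
    m&=(H>lo)&(H<hi)
    m2=cv2.morphologyEx(m.astype(np.uint8),cv2.MORPH_OPEN,np.ones((k,k)))
    n,l,st,_=cv2.connectedComponentsWithStats(m2,connectivity=8)
    return P[(l==1+np.argmax(st[1:,4]))&m]
def punch(q): # origin xy, yaw of tip direction (deg), from height points of a punch
    xy=q[:,:2]; c=xy.mean(0); _,_,V=np.linalg.svd(xy-c,full_matrices=False); a=V[0]; b=np.array([-a[1],a[0]])
    for _ in range(2):
        s=(xy-c)@a; t=(xy-c)@b; lo,hi=np.percentile(s,[1,99]); L=hi-lo
        w=[np.ptp(t[(s>hi-.3*L)]),np.ptp(t[(s<lo+.3*L)])]
        if w[0]>w[1]: a,b=-a,-b; continue
        break
    s=(xy-c)@a; t=(xy-c)@b; sh=s<np.percentile(s,1)+.065
    f=np.polyfit(s[sh],t[sh],1); mid=(s.min()+s.max())/2
    return (c+a*mid+b*np.polyval(f,mid)).round(4), round(np.degrees(np.arctan2(a[1],a[0])),1), round(L*1000), np.round(np.array(w)*1000,1)
E
python3 - <<'E'
from h import *
z=np.load("top0.npz");p,P=z["p"],z["P"]
def obj(n,*a):
    q=blob(P,*a); print(n,rect(q[:,:2]),"z",np.median(q[:,2]).round(4),len(q)); return q
obj("pad",220,230,282,292,.015,.04)
obj("block",286,238,336,288,.012,.04)
obj("blank",350,262,388,302,.003,.02)
obj("trayfar",80,190,220,222,.015,.04)
obj("traynear",80,248,220,275,.015,.04)
obj("stand",225,130,312,190,.03,.05)
q=obj("board",215,130,312,185,.165,.25)
q=obj("caddy",315,90,415,175,.085,.105)
q=blob(P,315,150,415,175,.085,.105); 
for y0 in np.linspace(q[:,1].min(),q[:,1].max(),6)[:-1]:
    m=(q[:,1]>=y0)&(q[:,1]<y0+.03); print(q[m,1].mean().round(3),q[m,0].min().round(4))
for i,b in enumerate([(440,178,508,200),(438,214,505,236),(420,240,440,306),(468,240,486,306)]):
    print(i,punch(blob(P,*b,.0065,.03)))
obj("jar",165,325,210,365,.04,.08);obj("hammer",430,300,495,435,.01,.06)
A=cv2.resize(p[170:315,410:530],(400,483),interpolation=cv2.INTER_CUBIC);B=cv2.resize(p[185:280,80:220],(400,271),interpolation=cv2.INTER_CUBIC)
B=np.vstack([B,np.zeros((212,400,3),np.uint8)])
cv2.imwrite("pics/crop2.png",np.hstack([B,A]))
E
```

```text
pad (array([0.4776, 0.1158]), 74.7, 73.4, -71.8) z 0.0246 1588
block (array([0.4794, 0.0021]), 60.5, 60.4, 1.5) z 0.0216 1077
blank (array([ 0.4454, -0.1083]), 48.2, 35.3, 34.1) z 0.0057 409
trayfar (array([0.5884, 0.3062]), 212.7, 3.9, -89.5) z 0.0211 250
traynear (array([0.4637, 0.3038]), 209.4, 3.3, -89.5) z 0.0216 215
stand (array([0.653 , 0.0886]), 147.8, 17.3, 86.8) z 0.0413 759
board (array([0.6641, 0.0855]), 128.0, 9.0, 86.9) z 0.177 537
caddy (array([ 0.717 , -0.0867]), 148.1, 99.6, -89.7) z 0.0942 1336
-0.147 0.6681
-0.117 0.6673
-0.088 0.6673
-0.058 0.667
-0.029 0.6669
0 (array([ 0.6308, -0.3108]), np.float64(-91.5), 105, array([ 9. , 10.7]))
1 (array([ 0.56  , -0.3085]), np.float64(86.7), 105, array([ 7.1, 10.5]))
2 (array([ 0.4642, -0.2263]), np.float64(-9.1), 104, array([ 8.1, 11.4]))
3 (array([ 0.4668, -0.3148]), np.float64(-178.3), 104, array([ 7.8, 12.5]))
jar (array([0.3248, 0.2212]), 52.4, 48.7, -48.7) z 0.0546 712
hammer (array([ 0.2913, -0.3052]), 218.6, 88.9, -11.7) z 0.0236 2021
```

View pics/crop2.png

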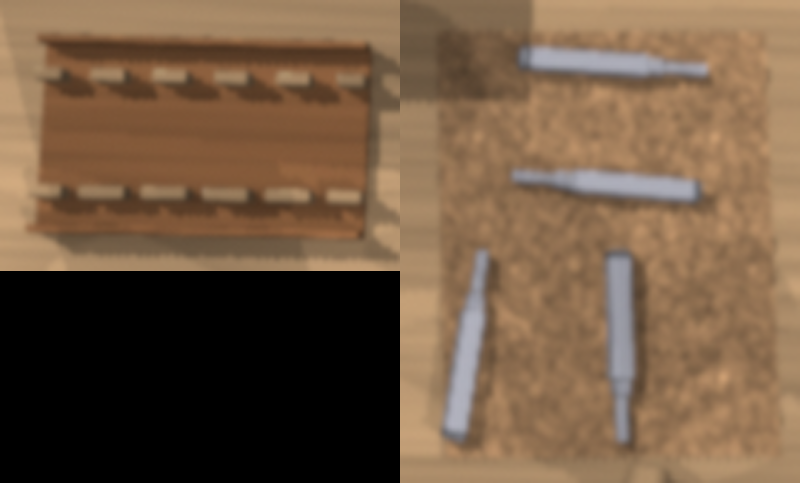

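The crop shows the tray's near comb (lower, crop y≈192) has the wider pieces, so its notches are narrow and tips must point to world -x. The four punches' thin ends match the computed yaws, and the plate at (368,282) is the brass one.

```bash
cat >> h.py <<'E'
def tool_yaw(rv): X=R.from_rotvec(rv).as_matrix()[:,0]; return np.degrees(np.arctan2(X[1],X[0]))
def wrap(a,m=360): return (a+m/2)%m-m/2
def j6(x,y,yaw): return wrap(np.degrees(np.arctan2(y,x))+90-yaw)
def best_yaw(x,y,yaw): # of yaw, yaw+180 the one with j6 nearest 0
    return min([yaw,yaw+180],key=lambda w:abs(j6(x,y,w)))
def plan(wps,start=None):
    s=telemetry.sense()
    cur=np.r_[s["eef_pos"],tool_yaw(s["tool_rot"])] if start is None else np.array(start,float)
    print("from",cur.round(4),"t",round(s["time_s"],1))
    for w in wps:
        w=np.array(w,float)
        th=np.radians(cur[3]); X=np.array([np.cos(th),np.sin(th),0]);Y=np.array([np.sin(th),-np.cos(th),0]);Z=np.array([0,0,-1.])
        d=w[:3]-cur[:3]; l=np.array([d@X,d@Y,d@Z])/.15; tw=-wrap(w[3]-cur[3])/360
        n=int(max(np.ceil(np.linalg.norm(d)/.05),np.ceil(abs(tw)*360/8.59)))
        # split
        print("->",w.round(4),"lin",l.round(3).tolist(),"tw",round(tw,4),"rows",n,"calls" if max(abs(l))<=1 else "SPLIT","j6",round(j6(w[0],w[1],w[3])))
        cur=w
E
python3 - <<'E'
from h import *
s=telemetry.sense();c=optics.calibration("wrist");T=np.array(c["extrinsics"]);K=np.array(c["camera_matrix"])
Tt=np.eye(4);Tt[:3,:3]=R.from_rotvec(s["tool_rot"]).as_matrix();Tt[:3,3]=s["eef_pos"]
print((np.linalg.inv(Tt)@T).round(3),K.round(0))
print(tool_yaw(s["tool_rot"]))
plan([(.44,-.30,.22,65),(.46,-.02,.25,90)])
plan([(.4794,.0021,.20,best_yaw(.4794,.0021,91.5))])
E
```

```text
[[-0.001 -0.966 -0.259  0.072]
 [ 1.    -0.001 -0.001 -0.   ]
 [ 0.001 -0.259  0.966 -0.161]
 [ 0.     0.     0.     1.   ]] [[432.   0. 317.]
 [  0. 432. 243.]
 [  0.   0.   1.]]
25.142110856828587
from [ 0.2654 -0.5653  0.222  25.1421] t 0.1
-> [ 0.44 -0.3   0.22 65.  ] lin [1.806, -1.107, 0.013] tw -0.1107 rows 7 SPLIT j6 -9
-> [ 4.6e-01 -2.0e-02  2.5e-01  9.0e+01] lin [1.748, -0.668, -0.2] tw -0.0694 rows 6 SPLIT j6 -2
from [ 0.2654 -0.5653  0.222  25.1421] t 0.1
-> [4.794e-01 2.100e-03 2.000e-01 9.150e+01] lin [2.899, -2.818, 0.147] tw -0.1843 rows 13 SPLIT j6 -1
```

>>> {"method": "arm_command", "body": {"grip": [-1,-1,-1,-1,-1], "linear": [[1,-1,0],[1,-1,0],[1,-1,0],[1,-1,0],[1,-1,0]], "twist": [0,0,0,0,0], "force": 30}}

```text
time_s: 0.6
eef_pos: [0.3378, -0.362, 0.2222]
tool_rot: [-3.063, -0.687, 0.001]
contact_force: [0.7, -0.4, 0.1]
finger_gap: 0.0878
grip_force: 0.0
```

>>> {"method": "arm_command", "body": {"grip": [-1,-1,-1,-1,-1], "linear": [[1,-1,0],[1,-1,0],[1,-1,0],[1,-1,0],[1,-1,0]], "twist": [0,0,0,0,0]}}

```text
time_s: 1.1
eef_pos: [0.4105, -0.1637, 0.2227]
tool_rot: [-3.065, -0.689, -0.0]
contact_force: [-0.2, -0.5, -0.6]
finger_gap: 0.0882
grip_force: 0.0
```

>>> {"method": "arm_command", "body": {"grip": [-1,-1,-1,-1,-1,-1,-1,-1,-1,-1], "linear": [[0.9,-0.82,0.147],[0.9,-0.82,0.147],[0.9,-0.82,0.147],[0.9,-0.82,0.147],[0.9,-0.82,0.147],[0.9,-0.82,0.147],[0.9,-0.82,0.147],[0.9,-0.82,0.147],[0.9,-0.82,0.147],[0.9,-0.82,0.147]], "twist": [-0.184,-0.184,-0.184,-0.184,-0.184,-0.184,-0.184,-0.184,-0.184,-0.184]}}

```text
time_s: 2.1
eef_pos: [0.4799, 0.0013, 0.2005]
tool_rot: [2.198, 2.244, -0.0]
contact_force: [-0.7, -0.6, 0.6]
finger_gap: 0.0879
grip_force: 0.0
```

```bash
cat >> h.py <<'E'
def wobj(P,n,x,y,r,lo,hi,k=3):
    # blob near world x,y within r, by height
    m=np.hypot(P[...,0]-x,P[...,1]-y)<r
    Q=np.where(m[...,None],P,np.nan); q=blob(Q,0,0,640,480,lo,hi,k)
    a=rect(q[:,:2]); print(n,a,"z",np.median(q[:,2]).round(4),len(q)); return q
E
python3 - <<'E'
from h import *
p,d,P,K,T=grab("wrist"); cv2.imwrite("pics/w1.png",p)
s=telemetry.sense(); print(s["time_s"],s["eef_pos"],tool_yaw(s["tool_rot"]))
wobj(P,"block",.4794,.0021,.06,.017,.03);wobj(P,"pad",.4776,.1158,.06,.02,.03);wobj(P,"blank",.4454,-.1083,.04,.0035,.01)
E
```

```text
2.15 [0.47982893 0.00143548 0.20055514] 91.19709793266959
block (array([0.4813, 0.0054]), 64.6, 64.1, -88.5) z 0.0206 6165
pad (array([0.4798, 0.1188]), 76.1, 76.1, -71.9) z 0.0237 11321
blank (array([ 0.447 , -0.1057]), 50.0, 36.1, 34.4) z 0.0046 1569
```

View pics/w1.png

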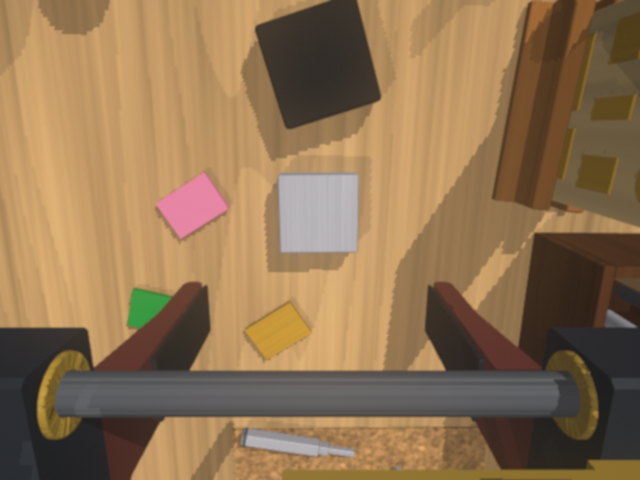

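The wrist view shows the block centred at (319,213), the pad at (318,62), the brass plate at (278,330), and a punch on the mat at (298,443). Measured sizes match (64, 76, 50x36), and the heights read about 1.3 mm low.

>>> {"method": "arm_command", "body": {"grip": [-1,-1,-1,-1,-1], "linear": [[0.027,0.01,0.3],[0.027,0.01,0.6],[0.027,0.01,0.9],[0.027,0.01,0.9],[0.027,0.01,0.9]], "twist": [0,0,0,0,0], "force": 45}}

```text
time_s: 2.65
eef_pos: [0.4807, 0.0059, 0.0656]
tool_rot: [-2.195, -2.246, 0.002]
contact_force: [0.4, 0.6, 0.5]
finger_gap: 0.0879
grip_force: 0.0
```

>>> {"method": "arm_command", "body": {"grip": [-1,-1,-1,-1,1,1,1,1,1,1], "linear": [[0,0,0.2],[0,0,0.4],[0,0,0.4],[0,0,0.4],[0,0,0.4],[0,0,0.4],[0,0,0.4],[0,0,0.4],[0,0,0.4],[0,0,0.4]], "twist": [0,0,0,0,0,0,0,0,0,0]}}

```text
time_s: 3.65
eef_pos: [0.4808, 0.0061, 0.0065]
tool_rot: [-2.194, -2.248, 0.0]
contact_force: [-3.7, -0.4, 12.2]
finger_gap: 0.0635
grip_force: 45.0
```

>>> {"method": "arm_command", "body": {"grip": [1,1,1,1,1], "linear": [[0,0,-0.2],[0,0,-0.4],[0,0,-0.6],[0,0,-0.6],[0,0,-0.6]], "twist": [0,0,0,0,0]}}

```text
time_s: 4.15
eef_pos: [0.4807, 0.0061, 0.0952]
tool_rot: [2.194, 2.248, 0.0]
contact_force: [-0.2, 0.5, -8.5]
finger_gap: 0.0642
grip_force: 45.0
```

Run:
```python
from h import *
s=telemetry.sense(); print(s["time_s"],s["eef_pos"],tool_yaw(s["tool_rot"]),s["finger_gap"])
x,y,z=s["eef_pos"]
p,d,P,K,T=grab("wrist"); cv2.imwrite("pics/w2.png",p)
wobj(P,"block",x,y,.06,z-.01,z+.03);wobj(P,"pad",.4798,.1188,.06,.02,.03)
plan([(.4798,.1188,.1,91.4+16.6),(.4798,.1188,.033,91.4+16.6)])
```

```text
4.15 [0.48066398 0.00608058 0.09522792] 91.38127420697481 0.06416076829524231
block (array([0.4815, 0.0127]), 81.7, 49.8, 1.3) z 0.1093 25907
pad (array([0.4807, 0.1155]), 76.2, 69.7, 18.1) z 0.0238 18583
from [4.79900e-01 6.10000e-03 9.44000e-02 9.13788e+01] t 4.2
-> [4.798e-01 1.188e-01 1.000e-01 1.080e+02] lin [0.751, 0.018, -0.037] tw -0.0462 rows 3 calls j6 -4
-> [4.798e-01 1.188e-01 3.300e-02 1.080e+02] lin [0.0, 0.0, 0.447] tw -0.0 rows 2 calls j6 -4
```

>>> {"method": "arm_command", "body": {"grip": [1,1,1,1,1,1,1,1,1,1], "linear": [[0.25,0.003,0],[0.5,0.005,0],[0.756,0.008,0],[0.756,0.008,0],[0.756,0.008,0.2],[0.756,0.008,0.3],[0.756,0.008,0.36],[0.756,0.008,0.4],[0.756,0.008,0.42],[0.756,0.008,0.42]], "twist": [-0.0155,-0.031,-0.0465,-0.0465,-0.0465,-0.0465,-0.0465,-0.0465,-0.0465,-0.0465]}}

```text
time_s: 5.2
eef_pos: [0.4796, 0.1193, 0.0324]
tool_rot: [-1.844, -2.543, 0.0]
contact_force: [-0.4, -0.4, -7.2]
finger_gap: 0.0639
grip_force: 45.0
```

>>> {"method": "arm_command", "body": {"grip": [1,1,-1,-1,-1,-1,-1,-1,-1,-1], "linear": [[0,0,0],[0,0,0],[0,0,0],[0,0,0],[0,0,0],[0,0,0],[0,0,-0.2],[0,0,-0.5],[0,0,-0.8],[0,0,-1]], "twist": [0,0,0,0,0,0,0,0,0,0]}}

```text
time_s: 6.2
eef_pos: [0.4803, 0.1197, 0.1857]
tool_rot: [1.843, 2.542, 0.004]
contact_force: [0.7, 0.3, -0.8]
finger_gap: 0.0883
grip_force: 0.0
```

>>> {"method": "arm_command", "body": {"grip": [-1,-1,-1,-1,-1,-1,-1], "linear": [[-0.2,0,-0.1],[-0.45,0,-0.2],[-0.45,0,-0.2],[-0.45,0,-0.2],[-0.45,0,-0.2],[-0.45,0,-0.2],[-0.45,0,-0.2]], "twist": [0.0465,0.0465,0.0465,0.0465,0.0465,0.0465,0.0465]}}

```text
time_s: 6.9
eef_pos: [0.4999, 0.056, 0.212]
tool_rot: [-2.192, -2.249, 0.001]
contact_force: [0.1, 0.5, 0.2]
finger_gap: 0.0878
grip_force: 0.0
```

Run:
```python
from h import *
s=telemetry.sense(); print(s["time_s"],s["eef_pos"],tool_yaw(s["tool_rot"]),s["finger_gap"])
p,d,P,K,T=grab("wrist"); cv2.imwrite("pics/w3.png",p)
wobj(P,"block",.48,.119,.06,.04,.055);wobj(P,"pad",.4798,.1188,.065,.015,.03);wobj(P,"blank",.447,-.1057,.05,.0035,.01)
by=[124.4,-55.6]; print([j6(.447,-.1057,b) for b in by])
plan([(.447,-.1057,.1,124.4)])
```

```text
6.9 [0.49990476 0.05602126 0.2120005 ] 91.47779530896236 0.08781202487070727
block (array([0.4817, 0.1191]), 64.3, 64.2, 18.1) z 0.0457 7634
pad (array([0.4798, 0.1188]), 76.1, 75.9, -72.1) z 0.0232 1742
blank (array([ 0.4496, -0.0892]), 39.3, 17.4, 3.1) z 0.0045 350
[np.float64(-47.704088220110634), np.float64(132.29591177988937)]
from [5.0000e-01 5.6000e-02 2.1210e-01 9.1468e+01] t 7.0
-> [ 4.470e-01 -1.057e-01  1.000e-01  1.244e+02] lin [-1.068, -0.381, 0.747] tw -0.0915 rows 5 SPLIT j6 -48
```

>>> {"method": "arm_command", "body": {"grip": [-1,-1,-1,-1,-1,-1,-1,-1,-1,-1], "linear": [[-1,-0.38,0],[-1,-0.38,0],[-1,-0.38,0],[-1,-0.38,0],[-1,-0.38,0],[-1,-0.38,0],[-1,-0.38,0],[-1,-0.38,0],[-1,-0.38,0],[-1,-0.38,0]], "twist": [0.1585,0.1585,0.1585,0.1585,0.1585,0.1585,0.1585,0.1585,0.1585,0.1585]}}

```text
time_s: 7.95
eef_pos: [0.4471, -0.0958, 0.2125]
tool_rot: [-3.0, -0.931, 0.0]
contact_force: [-0.2, 0.8, -0.7]
finger_gap: 0.0878
grip_force: 0.0
```

Run:
```python
from h import *
s=telemetry.sense(); print(s["time_s"],s["eef_pos"],tool_yaw(s["tool_rot"]),s["finger_gap"])
p,d,P,K,T=grab("wrist"); cv2.imwrite("pics/w4.png",p)
q=wobj(P,"block",.4813,.119,.065,.04,.055);b=wobj(P,"blank",.447,-.1057,.05,.003,.01)
# offset c: block meas = true + Rot(yaw) c ; with Y=(sin,-cos)
def M(y): y=np.radians(y); return np.array([[np.cos(y),np.sin(y)],[np.sin(y),-np.cos(y)]])
m1=np.array([.4817,.1191]); m2=rect(q[:,:2])[0]
y2=tool_yaw(s["tool_rot"]); print("c",np.linalg.lstsq(M(91.47)-M(y2),m1-m2,rcond=None)[0])
plan([(*rect(b[:,:2])[0],.002,34.4)])
```

```text
7.95 [ 0.44712145 -0.0957921   0.21253891] 34.463699446226954 0.08782820012902373
block (array([0.4749, 0.116 ]), 64.6, 48.5, -71.8) z 0.0459 5737
blank (array([ 0.4477, -0.1062]), 49.4, 35.5, 34.1) z 0.0046 2228
c [-0.0048701   0.00613145]
from [ 0.4471 -0.0958  0.2126 34.4336] t 8.0
-> [ 4.477e-01 -1.062e-01  2.000e-03  3.440e+01] lin [-0.036, 0.059, 1.404] tw 0.0001 rows 5 SPLIT j6 42
```

>>> {"method": "arm_command", "body": {"grip": [-0.6,-0.6,-0.6,-0.6,-0.6], "linear": [[-0.042,0.056,0.3],[-0.042,0.056,0.6],[-0.042,0.056,0.9],[-0.042,0.056,0.9],[-0.042,0.056,0.9]], "twist": [0,0,0,0,0], "force": 30}}

```text
time_s: 8.5
eef_pos: [0.4463, -0.1064, 0.0777]
tool_rot: [-3.0, -0.928, 0.003]
contact_force: [-0.2, 0.5, 1.0]
finger_gap: 0.0701
grip_force: 0.0
```

>>> {"method": "arm_command", "body": {"grip": [-0.6,-0.6,-0.6,-0.6,1,1,1,1,1,1], "linear": [[0,0,0.2],[0,0,0.4],[0,0,0.5],[0,0,0.5],[0,0,0.5],[0,0,0.5],[0,0,0.5],[0,0,0.5],[0,0,0.5],[0,0,0.5]], "twist": [0,0,0,0,0,0,0,0,0,0]}}

```text
time_s: 9.5
eef_pos: [0.4471, -0.1066, 0.0032]
tool_rot: [3.001, 0.927, 0.001]
contact_force: [-0.4, 0.8, 8.6]
finger_gap: 0.0352
grip_force: 30.0
```

>>> {"method": "arm_command", "body": {"grip": [1,1,1,1,1], "linear": [[0,0,-0.2],[0,0,-0.5],[0,0,-0.8],[0,0,-0.8],[0,0,-0.8]], "twist": [0,0,0,0,0]}}

```text
time_s: 10.0
eef_pos: [0.4471, -0.1066, 0.1233]
tool_rot: [3.001, 0.927, 0.003]
contact_force: [0.6, 1.2, -1.2]
finger_gap: 0.0352
grip_force: 30.0
```

Run:
```python
from h import *
s=telemetry.sense(); x,y,z=s["eef_pos"];print(s["time_s"],s["eef_pos"],s["finger_gap"])
p,d,P,K,T=grab("wrist"); cv2.imwrite("pics/w5.png",p)
q=P[(np.hypot(P[...,0]-x,P[...,1]-y)<.05)&(P[...,2]>z-.01)&(P[...,2]<z+.012)]
print("inhand",rect(q[:,:2]),np.median(q[:,2]),len(q))
plan([(.45,.0,.12,18.1),(.4812,.1182,.12,18.1),(.4812,.1182,.0505,18.1)])
```

```text
10.0 [ 0.44706279 -0.10662006  0.12331903] 0.03519547960913968
inhand (array([ 0.447 , -0.1061]), 53.0, 50.7, -56.2) 0.12482224841657824 11429
from [ 0.4461 -0.1064  0.1222 34.3222] t 10.1
-> [ 0.45  0.    0.12 18.1 ] lin [0.421, -0.571, 0.015] tw 0.0451 rows 3 calls j6 72
-> [ 0.4812  0.1182  0.12   18.1   ] lin [0.443, -0.684, 0.0] tw -0.0 rows 3 calls j6 86
-> [ 0.4812  0.1182  0.0505 18.1   ] lin [0.0, 0.0, 0.463] tw -0.0 rows 2 calls j6 86
```

>>> {"method": "arm_command", "body": {"grip": [1,1,1,1,1], "linear": [[0.14,-0.19,0],[0.28,-0.38,0],[0.42,-0.574,0],[0.42,-0.574,0],[0.42,-0.574,0]], "twist": [0.02,0.045,0.045,0.045,0.045]}}

```text
time_s: 10.55
eef_pos: [0.4489, 0.0007, 0.121]
tool_rot: [-3.101, -0.499, 0.006]
contact_force: [0.6, -0.9, -1.9]
finger_gap: 0.0356
grip_force: 30.0
```

>>> {"method": "arm_command", "body": {"grip": [1,1,1,1,1,1,1,1,1,1], "linear": [[0.15,-0.23,0],[0.3,-0.46,0],[0.443,-0.684,0],[0.443,-0.684,0],[0.443,-0.684,0.2],[0.443,-0.684,0.35],[0.443,-0.684,0.43],[0.443,-0.684,0.46],[0.443,-0.684,0.478],[0.443,-0.684,0.478]], "twist": [0,0,0,0,0,0,0,0,0,0]}}

```text
time_s: 11.55
eef_pos: [0.4817, 0.1179, 0.0511]
tool_rot: [3.103, 0.494, 0.0]
contact_force: [-0.5, 0.3, -1.3]
finger_gap: 0.035
grip_force: 30.0
```

Run:
```python
from h import *
s=telemetry.sense(); x,y,z=s["eef_pos"];print(s["time_s"],s["eef_pos"],tool_yaw(s["tool_rot"]),s["finger_gap"],s["contact_force"])
p,d,P,K,T=grab("wrist"); cv2.imwrite("pics/w6.png",p)
```

```text
11.55 [0.4816922  0.1179059  0.05114457] 18.089628080196604 0.03501274184087994 [-0.4925507   0.31541018 -1.25071512]
```

View pics/w6.png

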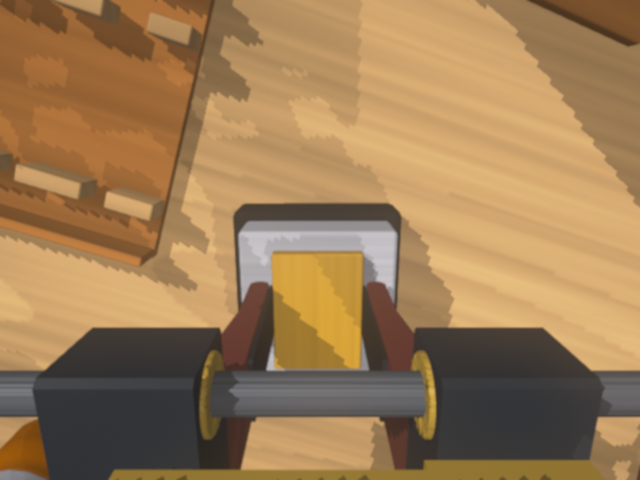

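The view shows the plate (318,310) gripped over the block, which is centred across the fingers at column 318. It also shows the tray at left with its near comb nearer the robot. Now I release it and measure.

>>> {"method": "arm_command", "body": {"grip": [-0.2,-0.2,-0.2,-0.2,-1,-1,-1,-1,-1,-1], "linear": [[0,0,0.005],[0,0,0.005],[0,0,0.005],[0,0,0.005],[0,0,-0.2],[0,0,-0.5],[0,0,-0.8],[0,0,-1],[0,0,-1],[0,0,-1]], "twist": [0,0,0,0,0,0,0,0,0,0]}}

```text
time_s: 12.6
eef_pos: [0.4815, 0.1184, 0.2014]
tool_rot: [-3.102, -0.495, -0.002]
contact_force: [0.2, 0.1, -0.1]
finger_gap: 0.0875
grip_force: 0.0
```

Run:
```python
from h import *
s=telemetry.sense(); x,y,z=s["eef_pos"];print(s["time_s"],s["eef_pos"],tool_yaw(s["tool_rot"]),s["finger_gap"])
p,d,P,K,T=grab("wrist"); cv2.imwrite("pics/w7.png",p)
q=wobj(P,"block",.4813,.119,.065,.04,.06);b=wobj(P,"blank",.4813,.119,.05,.049,.06);wobj(P,"pad",.4813,.119,.07,.015,.03)
wobj(P,"trayfar",.59,.3,.15,.015,.03);
print("blank rel block (pad-frame mm):",R.from_euler('z',-18.1,degrees=True).apply([*(rect(b[:,:2])[0]-rect(q[:,:2])[0]),0])*1000)
```

```text
12.6 [0.48152249 0.11835979 0.2013755 ] 18.127917806819926 0.0875133552205606
block (array([0.4822, 0.1189]), 64.3, 63.5, -72.0) z 0.0467 6990
blank (array([0.482 , 0.1189]), 50.0, 35.9, 17.2) z 0.0517 3181
pad (array([0.4801, 0.1186]), 76.0, 75.7, -72.0) z 0.0232 1244
trayfar (array([0.4662, 0.2929]), 162.0, 5.7, -89.5) z 0.0206 1572
blank rel block (pad-frame mm): [-0.19010315  0.06213529  0.        ]
```

>>> {"method": "arm_command", "body": {"grip": [-1,-1,-1,-1,-1,-1,-1,-1,-1,-1], "linear": [[0,0,-0.33],[0.3,0.2,-0.4],[0.6,0.4,-0.4],[1,0.58,-0.4],[1,0.58,-0.4],[1,0.58,-0.4],[1,0.58,-0.4],[1,0.58,-0.4],[1,0.58,-0.4],[1,0.58,-0.4]], "twist": [0,-0.191,-0.191,-0.191,-0.191,-0.191,-0.191,-0.191,-0.191,-0.191]}}

```text
time_s: 13.65
eef_pos: [0.6501, 0.0821, 0.2583]
tool_rot: [-2.278, -2.16, 0.005]
contact_force: [-0.1, 0.9, -0.1]
finger_gap: 0.0876
grip_force: 0.0
```

Run:
```python
from h import *
s=telemetry.sense(); x,y,z=s["eef_pos"];print(s["time_s"],s["eef_pos"],tool_yaw(s["tool_rot"]),s["finger_gap"])
p,d,P,K,T=grab("wrist"); cv2.imwrite("pics/w8.png",p); np.save("w8.npy",P)
wobj(P,"boardtop",.666,.0885,.09,.168,.2);wobj(P,"boardtop2",.666,.0885,.09,.173,.2);wobj(P,"stand",.655,.09,.12,.035,.05)
wobj(P,"caddy",.717,-.083,.12,.088,.1)
```

```text
13.65 [0.65006244 0.08214065 0.25828394] 86.9591631004725 0.08763817621564218
boardtop (array([0.6664, 0.088 ]), 129.3, 9.2, 86.5) z 0.1766 3432
boardtop2 (array([0.6664, 0.088 ]), 129.3, 9.2, 86.5) z 0.1766 3368
stand (array([0.6543, 0.0915]), 149.2, 15.3, 86.7) z 0.0406 2754
caddy (array([ 0.7017, -0.027 ]), 67.1, 36.7, 1.1) z 0.0933 1161
```

View pics/w8.png

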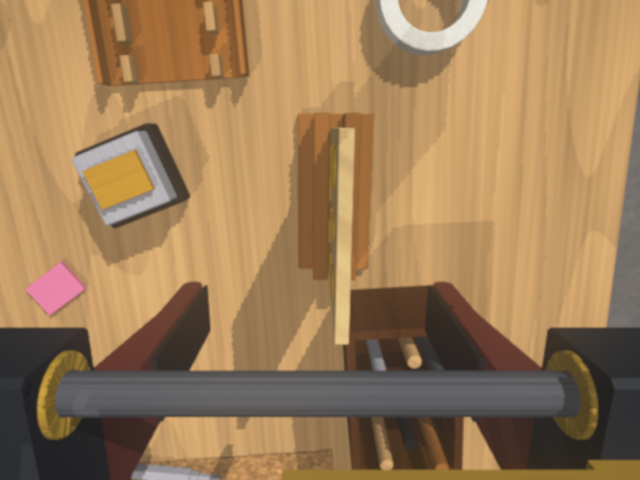

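The view shows the board's top edge running from (346,130) to (343,345), with samples on its left (robot) side. The caddy front is at lower right near (350,300). The plate, block and pad stack is intact at (125,178).

>>> {"method": "arm_command", "body": {"grip": [-1,-1,-1,-1,-1,-1,-1], "linear": [[0.042,0.103,0],[0.042,0.103,0],[0.042,0.103,0.3],[0.042,0.103,0.5],[0.042,0.103,0.68],[0.042,0.103,0.68],[0.042,0.103,0.68]], "twist": [0.001,0.001,0.001,0.001,0.001,0.001,0.001], "force": 25}}

```text
time_s: 14.4
eef_pos: [0.6663, 0.0876, 0.1587]
tool_rot: [-2.289, -2.151, 0.002]
contact_force: [-0.5, 0.2, 0.4]
finger_gap: 0.088
grip_force: 0.0
```

>>> {"method": "arm_command", "body": {"grip": [1,1,1,1,1,1,1,1,1,1], "linear": [[0,0,0],[0,0,0],[0,0,0],[0,0,0],[0,0,0],[0,0,0],[0,0,0],[0,0,0],[0,0,0],[0,0,0]], "twist": [0,0,0,0,0,0,0,0,0,0]}}

```text
time_s: 15.4
eef_pos: [0.6668, 0.0877, 0.1589]
tool_rot: [-2.288, -2.153, 0.0]
contact_force: [-0.3, 0.3, 0.7]
finger_gap: 0.011
grip_force: 0.0
```

>>> {"method": "arm_command", "body": {"grip": [1,1,1,1,1], "linear": [[0,0,-0.2],[0,0,-0.4],[0,0,-0.5],[0,-0.2,-0.5],[0,-0.2,-0.5]], "twist": [0,0,0,0,0]}}

```text
time_s: 15.9
eef_pos: [0.634, 0.0896, 0.2337]
tool_rot: [-2.286, -2.152, 0.003]
contact_force: [-0.1, -0.1, -0.9]
finger_gap: 0.0085
grip_force: 25.0
```

Run:
```python
from h import *
s=telemetry.sense(); x,y,z=s["eef_pos"];print(s["time_s"],s["eef_pos"],tool_yaw(s["tool_rot"]),s["finger_gap"],s["contact_force"])
p,d,P,K,T=grab("side"); cv2.imwrite("pics/s1.png",p)
P=np.load("w8.npy")
m=(P[...,2]>.085)&(P[...,2]<.1)&(P[...,1]<-.012)&(P[...,1]>-.1)&(P[...,0]>.6)
q=P[m]
for a in np.arange(-.1,-.01,.01):
    k=q[(q[:,1]>a)&(q[:,1]<a+.01)]
    if len(k)>5: print(round(a,3),np.percentile(k[:,0],2).round(4),len(k))
P=np.load("top0.npz")["P"]; q=blob(P,315,90,415,175,.085,.105)
print("caddy y range",np.percentile(q[:,1],[.5,99.5]))
```

```text
15.9 [0.63401925 0.0895993  0.23372218] 86.53931564994306 0.00850109244012506 [-0.06363587 -0.08222991 -0.90966792]
-0.1 0.6692 100
-0.06 0.7453 7
-0.05 0.6686 60
-0.04 0.6683 159
-0.03 0.6684 181
-0.02 0.672 496
caddy y range [-0.16023952 -0.01275871]
```

View pics/s1.png

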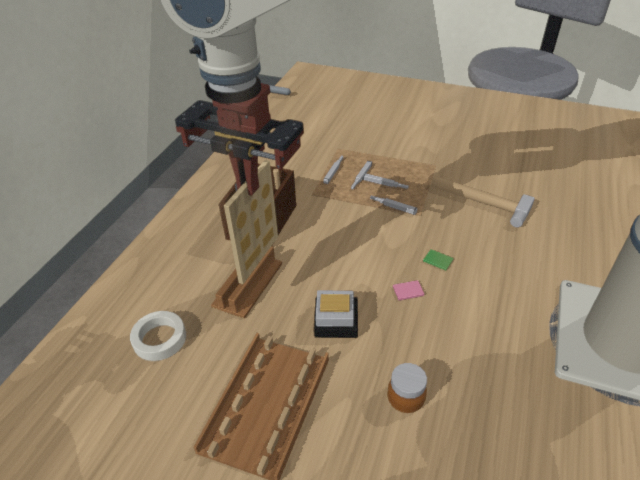

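The side view shows the board held upright by its top at (250,225), samples facing the robot. One punch has been knocked next to another on the mat, around (385,182).

Run:
```python
from h import *
s=telemetry.sense(); x,y,z=s["eef_pos"]
p,d,P,K,T=grab("wrist"); cv2.imwrite("pics/w9.png",p)
m=(abs(P[...,0]-x)<.012)&(P[...,1]>y+.02)&(P[...,1]<y+.065)
q=P[m]; print("board z max",np.percentile(q[:,2],[50,90,98]),len(q))
q=q[q[:,2]>np.percentile(q[:,2],98)-.006]; print(rect(q[:,:2]))
# side camera: board bottom z
p,d,P,K,T=grab("side")
m=(abs(P[...,0]-x)<.015)&(P[...,1]>.03)&(P[...,1]<.15)&(P[...,2]>.05); q=P[m]; print("side board z",np.percentile(q[:,2],[.5,2,98,99.8]),"y",np.percentile(q[:,1],[1,99]),len(q))
print(s["eef_pos"])
plan([(.635,-.083,.2337,90.6)])
```

```text
board z max [0.3315258  0.33705675 0.34000258] 19453
(array([0.6354, 0.1177]), 24.0, 16.2, -0.0)
side board z [0.0816464  0.08747591 0.51917914 0.53763042] y [0.0328511  0.14969479] 6672
[0.63543197 0.08955954 0.23366227]
from [ 0.637   0.0895  0.2337 86.5264] t 16.1
-> [ 6.350e-01 -8.300e-02  2.337e-01  9.060e+01] lin [-1.149, 0.056, -0.0] tw -0.0113 rows 4 SPLIT j6 -8
```

>>> {"method": "arm_command", "body": {"grip": [1,1,1,1,1,1], "linear": [[-0.25,0,0],[-0.5,0,0],[-0.75,0,0],[-1,0,0],[-1,0,0],[-1,0,0]], "twist": [-0.011,-0.011,-0.011,-0.011,-0.011,-0.011]}}

```text
time_s: 16.65
eef_pos: [0.6281, -0.061, 0.2334]
tool_rot: [-2.214, -2.228, -0.0]
contact_force: [-0.1, 2.0, -0.2]
finger_gap: 0.0089
grip_force: 25.0
```

>>> {"method": "arm_command", "body": {"grip": [1,1,1,1,1,1,1,1,1,1], "linear": [[-0.157,0.086,0],[-0.157,0.086,0],[-0.157,0.086,0.2],[-0.157,0.086,0.35],[-0.157,0.086,0.45],[-0.157,0.086,0.5],[-0.157,0.086,0.52],[-0.157,0.086,0.535],[-0.157,0.086,0.545],[-0.157,0.086,0.545]], "twist": [0,0,0,0,0,0,0,0,0,0]}}

```text
time_s: 17.65
eef_pos: [0.6423, -0.0834, 0.1543]
tool_rot: [2.21, 2.229, 0.004]
contact_force: [0.4, 1.4, 4.9]
finger_gap: 0.0087
grip_force: 25.0
```

Run:
```python
from h import *
s=telemetry.sense(); x,y,z=s["eef_pos"];print(s["time_s"],s["eef_pos"],tool_yaw(s["tool_rot"]),s["finger_gap"],s["contact_force"])
p,d,P,K,T=grab("wrist"); cv2.imwrite("pics/w10.png",p); 
m=(P[...,2]>.085)&(P[...,2]<.1)&(P[...,0]>x+.015)
q=P[m]
for a in np.arange(-.18,0,.02):
    k=q[(q[:,1]>a)&(q[:,1]<a+.02)]
    if len(k)>5: print(round(a,3),np.percentile(k[:,0],2).round(4),len(k))
print(np.percentile(q[:,1],[1,99]))
```

```text
17.65 [ 0.64229422 -0.08338073  0.15431871] 90.47985637389543 0.008661513484052922 [0.42791083 1.44563908 4.88998518]
-0.16 0.7621 116
-0.14 0.7392 901
-0.12 0.6693 1482
-0.1 0.6694 4070
-0.08 0.6688 1323
-0.06 0.6686 1869
-0.04 0.6684 1857
-0.02 0.6691 3525
[-0.13857673 -0.01015515]
```

View pics/w10.png

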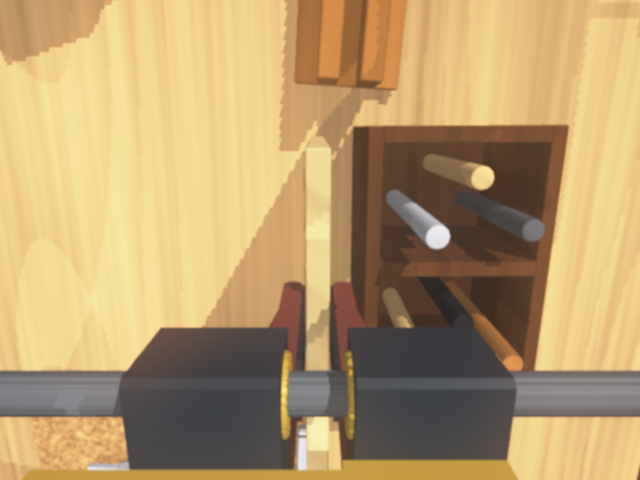

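The view shows the board standing square in front of the caddy: its top edge is at column 318 and the caddy front at column ~355. Next I open slightly, push the top back, and lift off.

>>> {"method": "arm_command", "body": {"grip": [0.45,0.45,0.45,0.45,0.45,0.45,0.45,0.45,0.45,0.45], "linear": [[0,0,0],[0,0,0],[0,0,0],[0,0,0],[0,0.05,0],[0,0.09,0],[0,0.13,0],[0,0.17,0],[0,0.21,0],[0,0.245,0]], "twist": [0,0,0,0,0,0,0,0,0,0]}}

```text
time_s: 18.7
eef_pos: [0.6782, -0.0833, 0.1521]
tool_rot: [-2.212, -2.231, -0.0]
contact_force: [0.1, -0.1, -0.5]
finger_gap: 0.024
grip_force: 0.0
```

>>> {"method": "arm_command", "body": {"grip": [0.45,0.45,0.45,0.45,0.45,0.45,0.45,0.45], "linear": [[0,0,0],[0,0,0],[0,0,0],[0,0,-0.1],[0,0,-0.2],[0,0,-0.4],[0,0,-0.6],[0,0,-0.6]], "twist": [0,0,0,0,0,0,0,0]}}

```text
time_s: 19.5
eef_pos: [0.6805, -0.0838, 0.2491]
tool_rot: [2.206, 2.225, 0.009]
contact_force: [0.4, 0.7, 0.3]
finger_gap: 0.024
grip_force: 0.0
```

Run:
```python
from h import *
s=telemetry.sense(); x,y,z=s["eef_pos"];print(s["time_s"],s["eef_pos"],tool_yaw(s["tool_rot"]),s["finger_gap"],s["contact_force"])
p,d,P,K,T=grab("side"); cv2.imwrite("pics/s2.png",p)
p,d,P,K,T=grab("top"); cv2.imwrite("pics/t2.png",p); np.savez("top2.npz",p=p,P=P)
# board front face plane fit from side/top cloud
p,d,P,K,T=grab("wrist")
for n in("top","side"):
    p,d,P,K,T=grab(n)
    m=(P[...,0]>.62)&(P[...,0]<.70)&(P[...,1]>-.15)&(P[...,1]<-.02)&(P[...,2]>.02)&(P[...,2]<.158)
    q=P[m]; q=q[abs(q[:,0]-(.642+q[:,2]*.235))<.02]
    if len(q)<50: print(n,len(q)); continue
    A=np.c_[q[:,1:3],np.ones(len(q))]; c=np.linalg.lstsq(A,q[:,0],rcond=None)[0]
    print(n,len(q),"tilt",np.degrees(np.arctan(c[1])),"yaw",np.degrees(-np.arctan(c[0])),"x at z=0,y=-.085",c[2]-.085*c[0],"y",np.percentile(q[:,1],[1,99]),"zmax",q[:,2].max())
```

```text
19.5 [ 0.68053446 -0.08375004  0.24910661] 90.47820089787969 0.02404140980039084 [0.35322772 0.72214651 0.28059554]
top 158 tilt 12.304423379178596 yaw -2.8918557711651482 x at z=0,y=-.085 0.6343962806842891 y [-0.03749353 -0.02012076] zmax 0.15742850544091713
side 2274 tilt 11.977296919489898 yaw -0.7432967345290874 x at z=0,y=-.085 0.640596972414341 y [-0.14693233 -0.02025921] zmax 0.1579804778365237
```

View pics/s2.png

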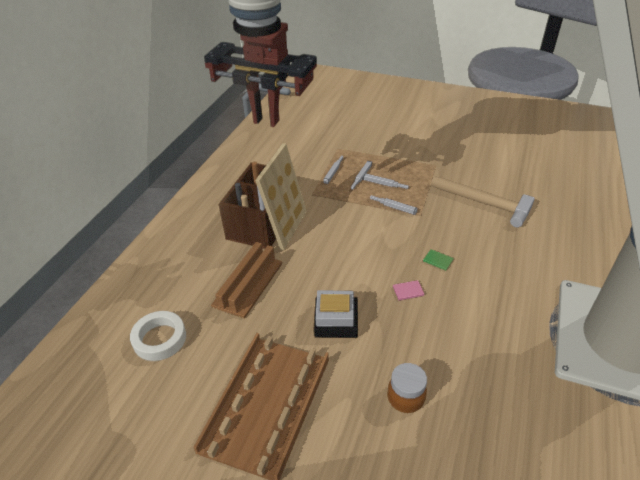

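The board leans on the caddy's front middle at about 12°, samples forward (side view 283,200). The punches are on the mat, with two close together around (375,180). I move over the mat to measure them.

>>> {"method": "arm_command", "body": {"grip": [0.45,0.45,0.45,0.45,0.45], "linear": [[-0.25,-0.2,0],[-0.5,-0.45,0],[-0.75,-0.7,0],[-1,-0.9,0],[-1,-0.9,0]], "twist": [0,0,0,0,0]}}

```text
time_s: 20.25
eef_pos: [0.54, -0.2375, 0.2411]
tool_rot: [-2.215, -2.224, 0.003]
contact_force: [0.3, 0.2, -0.0]
finger_gap: 0.0239
grip_force: 0.0
```

>>> {"method": "arm_command", "body": {"grip": [0.45,0.45,0.45,0.45], "linear": [[-0.25,-0.1,0],[-0.25,-0.1,0],[-0.25,-0.1,0],[-0.25,-0.1,0]], "twist": [0,0,0,0]}}

```text
time_s: 20.65
eef_pos: [0.5295, -0.2711, 0.2416]
tool_rot: [-2.211, -2.231, -0.0]
contact_force: [0.3, -0.4, 0.3]
finger_gap: 0.0242
grip_force: 0.0
```

```bash
cat >> h.py <<'E'
def punches(P,p,x0,x1,y0,y1,lo=.0055,hi=.02):
    m=(P[...,2]>lo)&(P[...,2]<hi)&(P[...,0]>x0)&(P[...,0]<x1)&(P[...,1]>y0)&(P[...,1]<y1)
    n,l,st,_=cv2.connectedComponentsWithStats(m.astype(np.uint8),connectivity=4)
    for i in range(1,n):
        if st[i,4]>200: q=P[l==i]; print(punch(q),st[i].tolist(),"z",np.median(q[:,2]).round(4))
E
python3 - <<'E'
from h import *
s=telemetry.sense(); x,y,z=s["eef_pos"];print(s["time_s"],s["eef_pos"],tool_yaw(s["tool_rot"]),s["finger_gap"])
p,d,P,K,T=grab("wrist"); cv2.imwrite("pics/w11.png",p); np.save("w11.npy",P)
punches(P,p,.38,.68,-.43,-.16)
E
```

```text
20.65 [ 0.52952131 -0.2710638   0.24159032] 90.51435342497363 0.024195307393446774
(array([ 0.467 , -0.2241]), np.float64(-9.1), 106, array([ 9., 12.])) [185, 140, 123, 30, 1509] z 0.0123
(array([ 0.511 , -0.2962]), np.float64(173.5), 118, array([ 11.7, 109.1])) [231, 186, 134, 113, 2571] z 0.0121
(array([ 0.6327, -0.3088]), np.float64(-91.7), 107, array([ 9.4, 12.9])) [417, 190, 23, 113, 1392] z 0.0121
(array([ 0.3943, -0.3204]), np.float64(129.7), 30, array([ 8.8, 18.6])) [155, 250, 28, 29, 273] z 0.0159
```

View pics/w11.png

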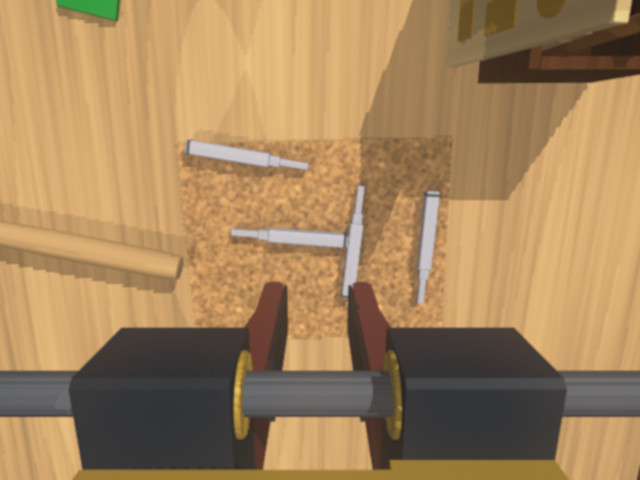

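The view shows punch A at (247,155) with its tip to the right, and punch C at (290,238) with its tip to the left, its butt touching punch B. B is at (354,240) with its tip up, and D is at (428,247) with its tip down. The order is A, C, B, D.

>>> {"method": "arm_command", "body": {"grip": [0.3,0.3,0.3,0.3,0.3,0.3,0.3,0.3,0.3,0.3], "linear": [[0.1,-0.2,0],[0.327,-0.496,0],[0.327,-0.496,0],[0.327,-0.496,0],[0.327,-0.496,0],[0.327,-0.496,0],[0.327,-0.496,0],[0.327,-0.496,0],[0.327,-0.496,0],[0.327,-0.496,0]], "twist": [0.023,0.046,0.069,0.092,0.115,0.138,0.161,0.184,0.207,0.23], "force": 30}}

```text
time_s: 21.7
eef_pos: [0.4548, -0.2225, 0.2421]
tool_rot: [-3.135, -0.204, 0.0]
contact_force: [0.3, 0.8, -0.3]
finger_gap: 0.0306
grip_force: 0.0
```

>>> {"method": "arm_command", "body": {"grip": [0.3,0.3,0.3,0.3,0.3], "linear": [[0,0,0.25],[0,0,0.5],[0,0,0.75],[0,0,0.75],[0,0,0.75]], "twist": [0.023,0.0467,0.0467,0.0467,0.0467]}}

```text
time_s: 22.2
eef_pos: [0.4546, -0.2229, 0.1298]
tool_rot: [-3.131, 0.247, 0.002]
contact_force: [-0.3, -0.6, -0.3]
finger_gap: 0.0307
grip_force: 0.0
```

Run:
```python
from h import *
s=telemetry.sense(); x,y,z=s["eef_pos"];print(s["time_s"],s["eef_pos"],tool_yaw(s["tool_rot"]),s["finger_gap"])
p,d,P,K,T=grab("wrist"); cv2.imwrite("pics/w12.png",p)
punches(P,p,.38,.58,-.28,-.16)
o=np.array([.4665,-.225]); g=o-.012*np.array([np.cos(np.radians(-9.1)),np.sin(np.radians(-9.1))])
plan([(*g,.005,-9.1)])
```

```text
22.2 [ 0.45457199 -0.22291588  0.12978074] -9.03745903840813 0.030749689220464282
(array([ 0.5682, -0.2655]), np.float64(84.4), 29, array([6.2, 9.1])) [335, 34, 51, 19, 623] z 0.0097
(array([ 0.4669, -0.225 ]), np.float64(-9.0), 106, array([ 8.5, 11.8])) [311, 134, 19, 163, 2487] z 0.0124
from [ 0.4555 -0.2236  0.1309 -9.0595] t 22.2
-> [ 4.547e-01 -2.231e-01  5.000e-03 -9.100e+00] lin [-0.006, -0.002, 0.839] tw 0.0001 rows 3 calls j6 73
```

>>> {"method": "arm_command", "body": {"grip": [0.3,0.3,0.3,0.3,0.3,1,1,1,1,1], "linear": [[0,0,0.3],[0,0,0.6],[0,0,0.8],[0,0,0.83],[0,0,0.83],[0,0,0.83],[0,0,0.83],[0,0,0.83],[0,0,0.83],[0,0,0.83]], "twist": [0,0,0,0,0,0,0,0,0,0]}}

```text
time_s: 23.25
eef_pos: [0.4555, -0.2243, 0.0068]
tool_rot: [3.13, -0.25, 0.004]
contact_force: [-1.2, 1.3, 10.3]
finger_gap: 0.0116
grip_force: 30.0
```

>>> {"method": "arm_command", "body": {"grip": [1,1,1,1,1,1], "linear": [[0,0,0],[0,0,-0.2],[0,0,-0.4],[0,0,-0.6],[0,0,-0.6],[0,0,-0.6]], "twist": [0,0,0,0,0,0]}}

```text
time_s: 23.85
eef_pos: [0.4547, -0.2238, 0.0959]
tool_rot: [3.131, -0.25, 0.003]
contact_force: [-0.2, 0.7, -1.4]
finger_gap: 0.0119
grip_force: 30.0
```

Run:
```python
from h import *
s=telemetry.sense(); x,y,z=s["eef_pos"];print(s["time_s"],s["eef_pos"],tool_yaw(s["tool_rot"]),s["finger_gap"],s["grip_force"])
p,d,P,K,T=grab("wrist"); cv2.imwrite("pics/w13.png",p)
q=P[(np.hypot(P[...,0]-x,P[...,1]-y)<.08)&(P[...,2]>z-.02)&(P[...,2]<z+.012)]
v=np.radians(tool_yaw(s["tool_rot"])); X=np.array([np.cos(v),np.sin(v)])
print("tip end along toolx mm",np.percentile((q[:,:2]-[x,y])@X,[1,50,99])*1000,len(q))
plan([(.50,-.1,.16,50),(.53,.03,.16,95),(.53,.16,.16,135),(.54,.225,.16,179.5)])
```

```text
23.85 [ 0.45466446 -0.22382822  0.09587707] -9.130681778756816 0.011908412777294493 29.99946892261505
tip end along toolx mm [-22.00431353  14.09209261  64.90844153] 6413
from [ 0.454  -0.2235  0.0949 -9.1338] t 23.9
-> [ 0.5  -0.1   0.16 50.  ] lin [0.172, -0.861, -0.434] tw -0.1643 rows 7 calls j6 29
-> [5.3e-01 3.0e-02 1.6e-01 9.5e+01] lin [0.792, -0.404, 0.0] tw -0.125 rows 6 calls j6 -2
-> [  0.53   0.16   0.16 135.  ] lin [0.863, 0.076, 0.0] tw -0.1111 rows 5 calls j6 -28
-> [5.400e-01 2.250e-01 1.600e-01 1.795e+02] lin [0.259, 0.354, 0.0] tw -0.1236 rows 6 calls j6 -67
```

>>> {"method": "arm_command", "body": {"grip": [1,1,1,1,1,1,1,1], "linear": [[0.17,-0.1,-0.43],[0.17,-0.4,-0.43],[0.17,-0.7,-0.43],[0.17,-0.86,-0.43],[0.17,-0.86,-0.43],[0.17,-0.86,-0.43],[0.17,-0.86,-0.43],[0.17,-0.86,-0.43]], "twist": [-0.023,-0.046,-0.069,-0.092,-0.115,-0.138,-0.164,-0.164]}}

```text
time_s: 24.7
eef_pos: [0.499, -0.1, 0.1581]
tool_rot: [-2.845, -1.328, 0.004]
contact_force: [-0.5, 0.2, -1.0]
finger_gap: 0.0115
grip_force: 30.0
```

>>> {"method": "arm_command", "body": {"grip": [1,1,1,1,1,1,1], "linear": [[0.3,-0.1,0],[0.6,-0.3,0],[0.79,-0.4,0],[0.79,-0.4,0],[0.79,-0.4,0],[0.79,-0.4,0],[0.79,-0.4,0]], "twist": [-0.023,-0.046,-0.069,-0.092,-0.115,-0.125,-0.125]}}

```text
time_s: 25.4
eef_pos: [0.5298, 0.029, 0.1586]
tool_rot: [-2.126, -2.311, 0.002]
contact_force: [-0.5, 0.5, -1.8]
finger_gap: 0.0117
grip_force: 30.0
```

>>> {"method": "arm_command", "body": {"grip": [1,1,1,1,1,1], "linear": [[0.3,0.02,0],[0.6,0.05,0],[0.86,0.076,0],[0.86,0.076,0],[0.86,0.076,0],[0.86,0.076,0]], "twist": [-0.023,-0.046,-0.069,-0.092,-0.111,-0.111]}}

```text
time_s: 26.0
eef_pos: [0.5303, 0.1586, 0.1589]
tool_rot: [-1.209, -2.899, 0.001]
contact_force: [0.2, -0.3, -1.2]
finger_gap: 0.0115
grip_force: 30.0
```

>>> {"method": "arm_command", "body": {"grip": [1,1,1,1,1,1,1], "linear": [[0.26,0.35,0],[0.26,0.35,0],[0.26,0.35,0],[0.26,0.35,0],[0.26,0.35,0],[0.26,0.35,0],[0.26,0.35,0]], "twist": [-0.023,-0.046,-0.069,-0.092,-0.115,-0.124,-0.124]}}

```text
time_s: 26.7
eef_pos: [0.5403, 0.2226, 0.1592]
tool_rot: [-0.023, -3.141, 0.0]
contact_force: [-0.4, 0.1, -0.9]
finger_gap: 0.0119
grip_force: 30.0
```

Run:
```python
from h import *
s=telemetry.sense(); x,y,z=s["eef_pos"];print(s["time_s"],s["eef_pos"],tool_yaw(s["tool_rot"]),s["finger_gap"],s["grip_force"])
p,d,P,K,T=grab("wrist"); cv2.imwrite("pics/w14.png",p); np.save("w14.npy",P)
wobj(P,"near wall",.465,.305,.12,.017,.03);
# comb teeth
m=(P[...,2]>.016)&(P[...,2]<.027)&(P[...,0]>.40)&(P[...,0]<.62)&(P[...,1]>.15)
n,l,st,_=cv2.connectedComponentsWithStats(m.astype(np.uint8))
for i in range(1,n):
    if st[i,4]>60: q=P[l==i]; print(rect(q[:,:2]),np.median(q[:,2]).round(4),st[i].tolist())
q=P[(np.hypot(P[...,0]-x,P[...,1]-y)<.09)&(P[...,2]>z-.02)&(P[...,2]<z+.012)]
v=np.radians(tool_yaw(s["tool_rot"])); X=np.array([np.cos(v),np.sin(v)])
print("ends along toolx mm",np.percentile((q[:,:2]-[x,y])@X,[1,50,99])*1000,len(q))
```

```text
26.7 [0.54030481 0.22260032 0.15920981] 179.17624383073223 0.011882378326887003 29.998808205127716
near wall (array([0.4653, 0.3075]), 213.8, 5.0, -89.5) z 0.0207 2496
(array([0.4808, 0.1578]), 55.9, 15.6, 0.2) 0.0231 [203, 101, 31, 86, 942]
(array([0.4653, 0.3075]), 213.8, 5.0, -89.5) 0.0207 [281, 110, 322, 15, 2505]
(array([0.489 , 0.4036]), 22.0, 8.1, -89.4) 0.0207 [561, 145, 37, 13, 425]
(array([0.4894, 0.3275]), 29.3, 8.0, 89.5) 0.0207 [446, 147, 44, 13, 532]
(array([0.4893, 0.3674]), 29.9, 8.1, -89.9) 0.0208 [503, 146, 47, 13, 546]
(array([0.49  , 0.2877]), 29.2, 8.1, 89.9) 0.0207 [388, 149, 44, 13, 526]
(array([0.4903, 0.2477]), 28.9, 8.2, -89.6) 0.0206 [330, 150, 43, 13, 520]
(array([0.4905, 0.2101]), 17.9, 7.6, 88.9) 0.0207 [283, 152, 27, 12, 323]
(array([0.5661, 0.3682]), 22.7, 8.6, 89.1) 0.0207 [499, 253, 33, 13, 390]
(array([0.5658, 0.406 ]), 18.8, 8.4, 88.6) 0.0207 [553, 252, 29, 13, 329]
(array([0.5662, 0.3282]), 22.1, 8.2, -89.8) 0.0206 [445, 254, 32, 13, 371]
(array([0.5671, 0.2485]), 21.7, 8.6, -88.0) 0.0205 [337, 257, 30, 13, 357]
(array([0.5665, 0.2881]), 22.0, 8.1, 89.4) 0.0205 [391, 256, 31, 12, 359]
(array([0.5673, 0.2065]), 10.3, 8.6, 88.9) 0.0205 [287, 258, 15, 13, 175]
(array([0.5898, 0.3343]), 163.4, 6.0, -89.5) 0.0205 [357, 284, 221, 13, 1795]
ends along toolx mm [-23.83763697  12.36974264  63.1798189 ] 6426
```

View pics/w14.png

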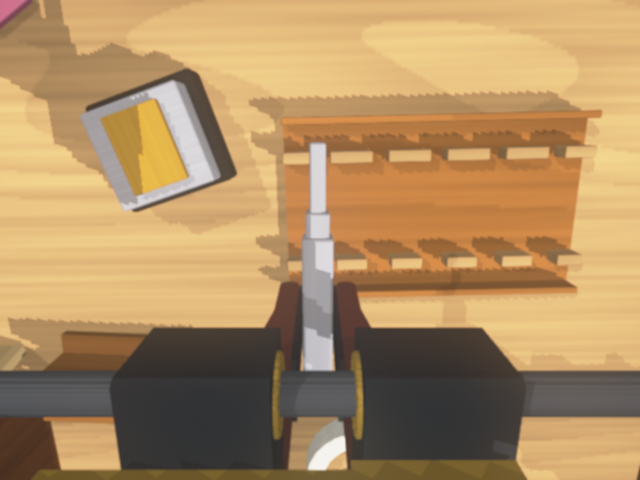

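The view shows the punch held over the first compartment, neck pointing at the near comb (318,160), whose 29 mm teeth make it the narrow one. The notch centres are at y ≈ 0.227, 0.267, 0.307 and 0.347.

>>> {"method": "arm_command", "body": {"grip": [1,1,1,1,1,1,1,1,1,1], "linear": [[0,0.028,0],[0,0.028,0.25],[0,0.028,0.5],[0,0.028,0.75],[0,0.028,0.82],[0,0.028,0.87],[0,0.028,0.92],[0,0.028,0.96],[0,0.028,0.99],[0,0.028,0.99]], "twist": [-0.0037,-0.0037,-0.0037,-0.0037,-0.0037,-0.0037,-0.0037,-0.0037,-0.0037,-0.0037]}}

```text
time_s: 27.75
eef_pos: [0.5406, 0.2274, 0.0113]
tool_rot: [-0.023, 3.141, 0.0]
contact_force: [0.4, 0.1, -1.0]
finger_gap: 0.0116
grip_force: 30.0
```

Run:
```python
from h import *
s=telemetry.sense(); x,y,z=s["eef_pos"];print(s["time_s"],s["eef_pos"],tool_yaw(s["tool_rot"]),s["finger_gap"],s["contact_force"])
```

```text
27.75 [0.54058595 0.22739133 0.01134797] -179.1666354192481 0.011579622812038766 [ 0.41414949  0.12762285 -0.97484834]
```

>>> {"method": "arm_command", "body": {"grip": [0.5,0.5,0.5,0.5,0.5,0.5,0.5,0.5,0.5,0.5], "linear": [[0,0,0.005],[0,0,0.005],[0,0,0.005],[0,0,0.005],[0,0,-0.1],[0,0,-0.3],[0,0,-0.6],[0,0,-0.99],[0,0,-0.99],[0,0,-0.99]], "twist": [0,0,0,0,0,0,0,0,0,0]}}

```text
time_s: 28.75
eef_pos: [0.5418, 0.2279, 0.1628]
tool_rot: [-0.023, 3.136, 0.003]
contact_force: [-0.3, -0.7, -0.5]
finger_gap: 0.022
grip_force: 0.0
```

```bash
cat >> h.py <<'E'
def trayp(P): # punches in tray: points between combs/near axis
    c=np.array([.5283,.3073]); a=np.radians(180.5); X=np.array([np.cos(a),np.sin(a)]);Y=np.array([-np.sin(a),np.cos(a)])
    xy=P[...,:2]-c; tx=xy@X; ty=xy@Y
    for yc in (.08,.04,0,-.04,-.08):
        m=(abs(ty-yc)<.0085)&(abs(tx)<.0595)&(P[...,2]>.0085)&(P[...,2]<.028)
        s=m&(tx<.015); 
        if s.sum()<60: continue
        f=np.polyfit(tx[s],ty[s],1)
        print("tray y",yc,"shank y",np.median(ty[s]).round(4),"slope deg",np.degrees(f[0]).round(1),"x",np.percentile(tx[m],[1,99]).round(4),"z shank",np.median(P[...,2][s]).round(4),"z butt/front",np.median(P[...,2][s&(tx<-.02)]).round(4),np.median(P[...,2][s&(tx>-.005)]).round(4),s.sum())
E
python3 - <<'E'
from h import *
s=telemetry.sense(); x,y,z=s["eef_pos"];print(s["time_s"],s["eef_pos"],tool_yaw(s["tool_rot"]),s["finger_gap"],s["contact_force"])
p,d,P,K,T=grab("wrist"); cv2.imwrite("pics/w15.png",p); trayp(P)
p,d,P,K,T=grab("top"); P[...,:2]+=[.0015,.002]; trayp(P); punches(P,p,.38,.69,-.45,-.15,lo=.006,hi=.02)
E
```

```text
28.75 [0.5418457  0.22788994 0.16283502] -179.16105210176454 0.02200726947570935 [-0.30917318 -0.67498586 -0.54706922]
tray y 0.08 shank y 0.0788 slope deg -0.2 x [-0.0594  0.0513] z shank 0.0167 z butt/front 0.0167 0.0167 1602
tray y 0 shank y 0.0004 slope deg 354.5 x [-0.0595  0.0424] z shank 0.0149 z butt/front 0.0149 nan 69
tray y -0.04 shank y -0.0407 slope deg 419.2 x [-0.0595  0.0425] z shank 0.0138 z butt/front 0.0138 nan 65
tray y 0.08 shank y 0.0786 slope deg 6.4 x [-0.0507  0.0506] z shank 0.0173 z butt/front 0.0178 0.0171 118
(array([ 0.6332, -0.3081]), np.float64(-91.6), 106, array([ 9.1, 12.4])) [446, 184, 56, 9, 321] z 0.0127
(array([ 0.5182, -0.2847]), np.float64(166.7), 121, array([ 14.6, 108.3])) [444, 219, 57, 64, 663] z 0.0125
  return _methods._mean(a, axis=axis, dtype=dtype,
  ret = ret.dtype.type(ret / rcount)
```

Run:
```python
from h import *
P=np.load("w11.npy")
m=(P[...,2]>.0055)&(P[...,2]<.02)&(P[...,0]>.42)&(P[...,0]<.6)&(P[...,1]>-.38)&(P[...,1]<-.24)
n,l,st,_=cv2.connectedComponentsWithStats(m.astype(np.uint8)); q=P[l==1+np.argmax(st[1:,4])]
for e in (.53,.535,.54):
    k=q[q[:,0]<e]; c,w,h,a=rect(k[:,:2]); 
    sh=k[k[:,0]>.475]; f=np.polyfit(sh[:,0],sh[:,1],1); tip=np.percentile(k[:,0],.5)
    print("C",e,w,h,a,"tip x",tip.round(4),"slope",np.degrees(np.arctan(f[0])).round(2),"y@tip+55,67",np.polyval(f,tip+.055).round(4),np.polyval(f,tip+.067).round(4))
k=q[(q[:,0]>.553)]; print("B",punch(k),np.percentile(k[:,1],[.5,99.5]))
plan([(.54,.1,.16,179.2),(.54,-.04,.16,179.2),(.53,-.18,.16,179.2),(.524,-.29,.13,178.)])
```

```text
C 0.53 80.5 12.5 -4.4 tip x 0.4503 slope -3.8 y@tip+55,67 -0.2974 -0.2982
C 0.535 86.1 12.5 -4.4 tip x 0.4505 slope -3.9 y@tip+55,67 -0.2974 -0.2982
C 0.54 90.8 12.5 -4.2 tip x 0.4505 slope -3.85 y@tip+55,67 -0.2974 -0.2982
B (array([ 0.5632, -0.3045]), np.float64(84.0), 106, array([ 9. , 12.2])) [-0.35755376 -0.25109967]
from [ 5.398000e-01  2.271000e-01  1.593000e-01 -1.791562e+02] t 28.9
-> [5.400e-01 1.000e-01 1.600e-01 1.792e+02] lin [0.011, -0.847, -0.005] tw 0.0046 rows 3 calls j6 -79
-> [ 5.400e-01 -4.000e-02  1.600e-01  1.792e+02] lin [-0.013, -0.933, 0.0] tw -0.0 rows 3 calls j6 -93
-> [ 5.300e-01 -1.800e-01  1.600e-01  1.792e+02] lin [0.054, -0.934, 0.0] tw -0.0 rows 3 calls j6 -108
-> [ 5.24e-01 -2.90e-01  1.30e-01  1.78e+02] lin [0.03, -0.734, 0.2] tw 0.0033 rows 3 calls j6 -117
```

>>> {"method": "arm_command", "body": {"grip": [0.3,0.3,0.3,0.3], "linear": [[0.005,-0.3,0],[0.01,-0.6,0],[0.014,-0.95,0],[0.014,-0.95,0]], "twist": [0.0129,0.0129,0.0129,0.0129]}}

```text
time_s: 29.25
eef_pos: [0.5385, 0.0804, 0.1575]
tool_rot: [-0.111, -3.135, 0.003]
contact_force: [-0.0, -0.2, -0.2]
finger_gap: 0.0304
grip_force: 0.0
```

>>> {"method": "arm_command", "body": {"grip": [0.3,0.3,0.3,0.3], "linear": [[-0.01,-0.3,0],[-0.02,-0.6,0],[-0.031,-0.967,0],[-0.031,-0.967,0]], "twist": [0,0,0,0]}}

```text
time_s: 29.65
eef_pos: [0.5344, -0.0636, 0.1581]
tool_rot: [-0.11, -3.137, 0.001]
contact_force: [0.3, 0.7, 0.3]
finger_gap: 0.0308
grip_force: 0.0
```

>>> {"method": "arm_command", "body": {"grip": [0.3,0.3,0.3,0.3], "linear": [[-0.01,-0.3,0],[-0.02,-0.6,0],[-0.031,-0.967,0],[-0.031,-0.967,0]], "twist": [0,0,0,0]}}

```text
time_s: 30.05
eef_pos: [0.5303, -0.2082, 0.1584]
tool_rot: [-0.11, -3.139, 0.0]
contact_force: [0.4, 0.4, -1.1]
finger_gap: 0.0305
grip_force: 0.0
```

>>> {"method": "arm_command", "body": {"grip": [0.3,0.3,0.3,0.3,0.3], "linear": [[0.03,-0.3,0.1],[0.06,-0.633,0.2],[0.06,-0.633,0.2],[0.06,-0.633,0.2],[0.06,-0.633,0.2]], "twist": [0,0,0,0,0]}}

```text
time_s: 30.55
eef_pos: [0.5154, -0.2974, 0.1292]
tool_rot: [-0.103, -3.139, -0.002]
contact_force: [-0.0, 0.0, 0.9]
finger_gap: 0.0307
grip_force: 0.0
```

Run:
```python
from h import *
s=telemetry.sense(); x,y,z=s["eef_pos"];print(s["time_s"],s["eef_pos"],tool_yaw(s["tool_rot"]),s["finger_gap"])
p,d,P,K,T=grab("wrist"); cv2.imwrite("pics/w16.png",p)
m=(P[...,2]>.0055)&(P[...,2]<.02)&(P[...,0]>.42)&(P[...,0]<.543)&(P[...,1]>-.34)&(P[...,1]<-.26)
k=P[m]; sh=k[k[:,0]>.475]; f=np.polyfit(sh[:,0],sh[:,1],1); tip=np.percentile(k[:,0],.5)
print("C tip",tip,"slope",np.degrees(np.arctan(f[0])),"y@67",np.polyval(f,tip+.067),len(k))
plan([(.5155,-.2991,.005,176.2)])
```

```text
30.55 [ 0.51541825 -0.29737283  0.12916941] 176.2523791168091 0.030714116055721195
C tip 0.44979018416140715 slope -3.947308417396295 y@67 -0.29933305132349847 2155
from [ 5.156000e-01 -2.974000e-01  1.295000e-01  1.762881e+02] t 30.6
-> [ 5.155e-01 -2.991e-01  5.000e-03  1.762e+02] lin [0.0, -0.011, 0.83] tw 0.0002 rows 3 calls j6 -116
```

>>> {"method": "arm_command", "body": {"grip": [0.3,0.3,0.3,0.3,0.3,1,1,1,1,1], "linear": [[0,-0.014,0.3],[0,-0.014,0.6],[0,-0.014,0.8],[0,-0.014,0.83],[0,-0.014,0.83],[0,-0.014,0.83],[0,-0.014,0.83],[0,-0.014,0.83],[0,-0.014,0.83],[0,-0.014,0.83]], "twist": [0,0,0,0,0,0,0,0,0,0]}}

```text
time_s: 31.6
eef_pos: [0.5161, -0.302, 0.0069]
tool_rot: [0.105, 3.137, -0.002]
contact_force: [-0.1, 2.3, 8.2]
finger_gap: 0.0117
grip_force: 30.0
```

>>> {"method": "arm_command", "body": {"grip": [1,1,1,1,1,1,1], "linear": [[0,0,0],[0,0,-0.2],[0,0,-0.5],[0,0,-0.8],[0,0,-1],[0,0,-1],[0,0,-1]], "twist": [0,0,0,0,0,0,0]}}

```text
time_s: 32.3
eef_pos: [0.5151, -0.3016, 0.1559]
tool_rot: [0.104, 3.138, -0.001]
contact_force: [0.3, 0.5, -1.4]
finger_gap: 0.0111
grip_force: 30.0
```

```bash
cat >> h.py <<'E'
def inhand():
    s=telemetry.sense(); x,y,z=s["eef_pos"];print(s["time_s"],s["eef_pos"],tool_yaw(s["tool_rot"]),"gap",s["finger_gap"],"cf",s["contact_force"].round(1))
    p,d,P,K,T=grab("wrist")
    q=P[(np.hypot(P[...,0]-x,P[...,1]-y)<.09)&(P[...,2]>z-.02)&(P[...,2]<z+.012)]
    v=np.radians(tool_yaw(s["tool_rot"])); X=np.array([np.cos(v),np.sin(v)]); t=(q[:,:2]-[x,y])@X
    print("ends along toolx mm",np.percentile(t,[1,50,99])*1000,"z mid/far",np.median(q[(t>.0)&(t<.03),2])-z,np.median(q[t>.045,2])-z,len(q))
    return p,P
E
python3 - <<'E'
from h import *
p,P=inhand(); cv2.imwrite("pics/w17.png",p)
plan([(.525,-.165,.158,180),(.535,-.025,.158,180),(.5405,.115,.158,180.6),(.5405,.2676,.158,180.6)])
E
```

```text
32.3 [ 0.51509833 -0.30162502  0.15589116] 176.18616546691337 gap 0.011109063951054248 cf [ 0.3  0.5 -1.4]
ends along toolx mm [-23.8023972   13.75572877  65.70520889] z mid/far 0.005841609012359528 0.00285376915121735 6648
from [ 5.144000e-01 -3.012000e-01  1.546000e-01  1.761877e+02] t 32.4
-> [ 5.25e-01 -1.65e-01  1.58e-01  1.80e+02] lin [-0.01, 0.91, -0.023] tw -0.0106 rows 3 calls j6 -107
-> [ 5.35e-01 -2.50e-02  1.58e-01  1.80e+02] lin [-0.067, 0.933, 0.0] tw -0.0 rows 3 calls j6 -93
-> [5.405e-01 1.150e-01 1.580e-01 1.806e+02] lin [-0.037, 0.933, 0.0] tw -0.0017 rows 3 calls j6 -79
-> [5.405e-01 2.676e-01 1.580e-01 1.806e+02] lin [-0.011, 1.017, 0.0] tw -0.0 rows 4 SPLIT j6 -64
```

>>> {"method": "arm_command", "body": {"grip": [1,1,1,1], "linear": [[0,0.3,0],[0,0.6,0],[0,0.947,0],[0,0.947,0]], "twist": [-0.0122,-0.0122,-0.0122,-0.0122]}}

```text
time_s: 32.75
eef_pos: [0.5226, -0.1548, 0.1529]
tool_rot: [0.022, -3.136, -0.004]
contact_force: [0.0, -0.9, -1.2]
finger_gap: 0.0117
grip_force: 30.0
```

>>> {"method": "arm_command", "body": {"grip": [1,1,1,1], "linear": [[-0.01,0.3,0],[-0.03,0.6,0],[-0.04,0.947,0],[-0.04,0.947,0]], "twist": [0,0,0,0]}}

```text
time_s: 33.15
eef_pos: [0.5277, -0.0135, 0.1534]
tool_rot: [0.023, -3.138, -0.002]
contact_force: [0.4, 0.6, -1.2]
finger_gap: 0.0116
grip_force: 30.0
```

>>> {"method": "arm_command", "body": {"grip": [1,1,1,1], "linear": [[-0.01,0.3,0],[-0.03,0.6,0],[-0.04,0.947,0],[-0.04,0.947,0]], "twist": [0,0,0,0]}}

```text
time_s: 33.55
eef_pos: [0.5332, 0.128, 0.1539]
tool_rot: [0.022, -3.14, -0.001]
contact_force: [-0.0, 0.2, -1.5]
finger_gap: 0.0117
grip_force: 30.0
```

>>> {"method": "arm_command", "body": {"grip": [1,1,1,1,1,1], "linear": [[-0.02,0.3,0],[-0.04,0.6,0],[-0.056,0.951,0],[-0.056,0.951,0],[-0.056,0.951,0],[-0.056,0.951,0]], "twist": [0,0,0,0,0,0]}}

```text
time_s: 34.15
eef_pos: [0.5401, 0.2652, 0.1541]
tool_rot: [0.015, -3.139, 0.002]
contact_force: [-0.6, 0.2, -0.4]
finger_gap: 0.0117
grip_force: 30.0
```

Run:
```python
from h import *
p,P=inhand(); cv2.imwrite("pics/w18.png",p)
plan([(.5405,.2672,.0105,180.6)]); trayp(P)
```

```text
34.15 [0.5400526  0.26519505 0.15406175] -179.46108587339268 gap 0.011686512465166223 cf [-0.6  0.2 -0.4]
ends along toolx mm [-23.91094328  13.73408562  65.5980876 ] z mid/far 0.005936019728196185 0.003103143772949374 6656
from [ 5.402000e-01  2.651000e-01  1.544000e-01 -1.795005e+02] t 34.2
-> [5.405e-01 2.672e-01 1.050e-02 1.806e+02] lin [-0.002, 0.014, 0.959] tw -0.0003 rows 3 calls j6 -64
tray y 0.08 shank y 0.0782 slope deg -0.5 x [-0.0594  0.0507] z shank 0.0166 z butt/front 0.0166 0.0166 1835
tray y 0 shank y -0.0008 slope deg 22.4 x [-0.0595  0.0425] z shank 0.0157 z butt/front 0.0157 nan 85
tray y -0.04 shank y -0.0393 slope deg -252.5 x [-0.0595  0.0425] z shank 0.0158 z butt/front 0.0158 nan 76
tray y -0.08 shank y -0.0798 slope deg 24.6 x [-0.0595  0.0424] z shank 0.0158 z butt/front 0.0158 nan 68
  return _methods._mean(a, axis=axis, dtype=dtype,
  ret = ret.dtype.type(ret / rcount)
```

>>> {"method": "arm_command", "body": {"grip": [1,1,1,1,1,1,1,1,1,1], "linear": [[0,0.014,0],[0,0.014,0.25],[0,0.014,0.5],[0,0.014,0.7],[0,0.014,0.78],[0,0.014,0.84],[0,0.014,0.89],[0,0.014,0.93],[0,0.014,0.955],[0,0.014,0.955]], "twist": [0,0,0,0,0,0,0,0,0,0]}}

```text
time_s: 35.2
eef_pos: [0.5406, 0.2694, 0.0121]
tool_rot: [-0.016, 3.141, 0.0]
contact_force: [-0.2, -0.1, -1.3]
finger_gap: 0.0117
grip_force: 30.0
```

>>> {"method": "arm_command", "body": {"grip": [0.5,0.5,0.5,0.5,0.5,0.5,0.5,0.5,0.5,0.5], "linear": [[0,0,0.005],[0,0,0.005],[0,0,0.005],[0,0,0.005],[0,0,-0.1],[0,0,-0.3],[0,0,-0.6],[0,0,-0.99],[0,0,-0.99],[0,0,-0.99]], "twist": [0,0,0,0,0,0,0,0,0,0]}}

```text
time_s: 36.2
eef_pos: [0.5419, 0.2699, 0.1637]
tool_rot: [-0.016, 3.137, 0.004]
contact_force: [-0.1, 0.3, -0.6]
finger_gap: 0.0215
grip_force: 0.0
```

```bash
python3 -W ignore - <<'E'
from h import *
s=telemetry.sense(); print(s["time_s"],s["eef_pos"],s["finger_gap"])
p,d,P,K,T=grab("wrist"); trayp(P)
p,d,P,K,T=grab("top"); P[...,:2]+=[.0019,.003]; punches(P,p,.38,.69,-.45,-.15,lo=.006,hi=.02)
o=np.array([.5627,-.3054]); a=np.radians(84.0); g=o-.012*np.array([np.cos(a),np.sin(a)]); print(g)
plan([(.54,.14,.16,150),(.545,.0,.16,120),(.55,-.14,.16,100),(*g,.13,84.)])
E
```

```text
36.2 [0.54188371 0.26993633 0.16371118] 0.02152831451602585
tray y 0.08 shank y 0.0781 slope deg -0.8 x [-0.0593  0.0511] z shank 0.0166 z butt/front 0.0166 0.0166 1726
tray y 0.04 shank y 0.0368 slope deg -0.5 x [-0.0594  0.0536] z shank 0.0167 z butt/front 0.0166 0.0167 1474
tray y -0.04 shank y -0.0387 slope deg -39.5 x [-0.0595  0.0425] z shank 0.0153 z butt/front 0.0153 nan 71
tray y -0.08 shank y -0.081 slope deg -177.7 x [-0.0595  0.0424] z shank 0.015 z butt/front 0.015 nan 60
(array([ 0.6334, -0.3074]), np.float64(-91.6), 107, array([ 8.8, 12.1])) [446, 184, 56, 9, 325] z 0.0127
(array([ 0.5653, -0.3029]), np.float64(84.9), 107, array([ 9.4, 12.6])) [443, 219, 58, 11, 326] z 0.0127
[ 0.56144566 -0.31733426]
from [ 5.398000e-01  2.690000e-01  1.600000e-01 -1.794117e+02] t 36.3
-> [5.4e-01 1.4e-01 1.6e-01 1.5e+02] lin [0.008, -0.86, 0.0] tw 0.085 rows 4 calls j6 -45
-> [  0.545   0.      0.16  120.   ] lin [-0.496, -0.792, 0.0] tw 0.0833 rows 4 calls j6 -30
-> [  0.55  -0.14   0.16 100.  ] lin [-0.825, -0.438, 0.0] tw 0.0556 rows 3 calls j6 -24
-> [ 0.5614 -0.3173  0.13   84.    ] lin [-1.178, -0.13, 0.2] tw 0.0444 rows 4 SPLIT j6 -23
```

>>> {"method": "arm_command", "body": {"grip": [0.3,0.3,0.3,0.3,0.3], "linear": [[0,-0.25,0],[0,-0.5,0],[0,-0.75,0],[0.008,-0.86,0],[0.008,-0.86,0]], "twist": [0.02,0.042,0.064,0.085,0.085]}}

```text
time_s: 36.8
eef_pos: [0.539, 0.1381, 0.1584]
tool_rot: [-0.818, -3.029, 0.004]
contact_force: [0.5, 0.7, -0.3]
finger_gap: 0.0308
grip_force: 0.0
```

>>> {"method": "arm_command", "body": {"grip": [0.3,0.3,0.3,0.3,0.3], "linear": [[-0.12,-0.2,0],[-0.25,-0.4,0],[-0.38,-0.6,0],[-0.496,-0.792,0],[-0.496,-0.792,0]], "twist": [0.02,0.042,0.064,0.0833,0.0833]}}

```text
time_s: 37.3
eef_pos: [0.5452, -0.0018, 0.1592]
tool_rot: [-1.572, -2.718, 0.002]
contact_force: [0.2, 1.1, -0.1]
finger_gap: 0.0305
grip_force: 0.0
```

>>> {"method": "arm_command", "body": {"grip": [0.3,0.3,0.3,0.3,0.3], "linear": [[-0.25,-0.12,0],[-0.5,-0.25,0],[-0.75,-0.4,0],[-0.825,-0.438,0],[-0.825,-0.438,0]], "twist": [0.02,0.042,0.0556,0.0556,0.0556]}}

```text
time_s: 37.8
eef_pos: [0.5506, -0.1399, 0.1595]
tool_rot: [-2.016, -2.408, 0.0]
contact_force: [-0.4, 0.1, 1.0]
finger_gap: 0.0307
grip_force: 0.0
```

>>> {"method": "arm_command", "body": {"grip": [0.3,0.3,0.3,0.3,0.3,0.3,0.3], "linear": [[-0.25,-0.03,0],[-0.5,-0.06,0],[-0.75,-0.1,0],[-1,-0.13,0],[-1,-0.13,0],[-1,-0.13,0],[-1,-0.13,0]], "twist": [0.02,0.0444,0.0444,0.0444,0.0444,0.0444,0.0444]}}

```text
time_s: 38.5
eef_pos: [0.5575, -0.2885, 0.1599]
tool_rot: [-2.33, -2.105, 0.0]
contact_force: [0.3, -0.1, -1.2]
finger_gap: 0.0309
grip_force: 0.0
```

```bash
cat >> h.py <<'E'
C=np.array([.0009,.0005])  # wrist camera offset in tool x,y
def dec(xy,yaw): y=np.radians(yaw); return np.asarray(xy)-[np.cos(y)*C[0]+np.sin(y)*C[1],np.sin(y)*C[0]-np.cos(y)*C[1]]
E
python3 -W ignore - <<'E'
from h import *
s=telemetry.sense(); print(s["time_s"],s["eef_pos"],tool_yaw(s["tool_rot"]),s["finger_gap"])
p,d,P,K,T=grab("wrist"); cv2.imwrite("pics/w20.png",p)
punches(P,p,.48,.69,-.43,-.2)
m=(P[...,2]>.0055)&(P[...,2]<.02)&(P[...,0]>.53)&(P[...,0]<.6)&(P[...,1]>-.4)&(P[...,1]<-.22)
o,a,_,_=punch(P[m]); o=dec(o,84); t=np.radians(a); g=o-.012*np.array([np.cos(t),np.sin(t)]); print(o,a,g)
plan([(*g,.005,a)])
E
```

```text
38.5 [ 0.55747202 -0.28852255  0.15987717] 84.1729142215869 0.03094214629098129
(array([ 0.6328, -0.3091]), np.float64(-91.9), 107, array([ 9.3, 12.2])) [411, 170, 19, 143, 2205] z 0.0122
(array([ 0.5648, -0.3048]), np.float64(84.8), 107, array([ 8.2, 11.9])) [321, 174, 17, 144, 1912] z 0.0123
[ 0.56420866 -0.30564281] 84.8 [ 0.56312107 -0.31759342]
from [ 0.5575 -0.2886  0.1601 84.1713] t 38.5
-> [ 5.631e-01 -3.176e-01  5.000e-03  8.480e+01] lin [-0.188, 0.057, 1.034] tw -0.0017 rows 4 SPLIT j6 -24
```

>>> {"method": "arm_command", "body": {"grip": [0.3,0.3,0.3,0.3,0.3], "linear": [[-0.188,0.057,0.2],[-0.188,0.057,0.4],[-0.188,0.057,0.6],[-0.188,0.057,0.6],[-0.188,0.057,0.6]], "twist": [-0.0017,-0.0017,-0.0017,-0.0017,-0.0017]}}

```text
time_s: 39.05
eef_pos: [0.5631, -0.3186, 0.0705]
tool_rot: [-2.321, -2.116, 0.0]
contact_force: [1.6, 0.2, 0.3]
finger_gap: 0.0309
grip_force: 0.0
```

>>> {"method": "arm_command", "body": {"grip": [0.3,0.3,0.3,0.3,1,1,1,1,1,1], "linear": [[0,0,0.2],[0,0,0.4],[0,0,0.432],[0,0,0.432],[0,0,0.432],[0,0,0.432],[0,0,0.432],[0,0,0.432],[0,0,0.432],[0,0,0.432]], "twist": [0,0,0,0,0,0,0,0,0,0]}}

```text
time_s: 40.05
eef_pos: [0.5639, -0.3204, 0.0072]
tool_rot: [2.322, 2.113, 0.001]
contact_force: [-0.8, 1.0, 7.9]
finger_gap: 0.0118
grip_force: 30.0
```

>>> {"method": "arm_command", "body": {"grip": [1,1,1,1,1,1,1,1], "linear": [[0,0,0],[0,0,-0.2],[0,0,-0.5],[0,0,-0.8],[0,0,-1],[0,0,-1],[0,0,-1],[0,0,-1]], "twist": [0,0,0,0,0,0,0,0]}}

```text
time_s: 40.85
eef_pos: [0.5619, -0.3193, 0.154]
tool_rot: [-2.321, -2.113, 0.001]
contact_force: [-0.1, 0.4, -1.6]
finger_gap: 0.0116
grip_force: 30.0
```

```bash
python3 -W ignore - <<'E'
from h import *
p,P=inhand(); 
plan([(.553,-.18,.158,100),(.548,-.04,.158,125),(.542,.10,.158,150),(.541,.22,.158,180.6),(.541,.3072,.158,180.6)])
E
```

```text
40.85 [ 0.56186038 -0.31926789  0.15404003] 84.61373619219282 gap 0.011595524074096362 cf [-0.1  0.4 -1.6]
ends along toolx mm [-21.83496818  16.31579152  68.49722416] z mid/far 0.005427690831854792 0.002534742574173493 6712
from [ 0.5618 -0.3192  0.1537 84.6109] t 40.9
-> [  0.553  -0.18    0.158 100.   ] lin [0.919, -0.145, -0.029] tw -0.0427 rows 3 calls j6 -28
-> [ 5.48e-01 -4.00e-02  1.58e-01  1.25e+02] lin [0.925, 0.129, 0.0] tw -0.0694 rows 3 calls j6 -39
-> [5.42e-01 1.00e-01 1.58e-01 1.50e+02] lin [0.787, 0.503, 0.0] tw -0.0694 rows 3 calls j6 -50
-> [5.410e-01 2.200e-01 1.580e-01 1.806e+02] lin [0.406, 0.689, 0.0] tw -0.085 rows 4 calls j6 -68
-> [5.410e-01 3.072e-01 1.580e-01 1.806e+02] lin [-0.006, 0.581, 0.0] tw -0.0 rows 2 calls j6 -61
```

>>> {"method": "arm_command", "body": {"grip": [1,1,1,1,1], "linear": [[0.25,-0.04,0],[0.5,-0.08,0],[0.75,-0.12,0],[0.919,-0.145,0],[0.919,-0.145,0]], "twist": [-0.02,-0.0427,-0.0427,-0.0427,-0.0427]}}

```text
time_s: 41.4
eef_pos: [0.5528, -0.1774, 0.1539]
tool_rot: [-2.013, -2.406, 0.002]
contact_force: [0.5, -1.8, -1.8]
finger_gap: 0.0113
grip_force: 30.0
```

>>> {"method": "arm_command", "body": {"grip": [1,1,1,1,1], "linear": [[0.25,0.03,0],[0.5,0.06,0],[0.75,0.1,0],[0.925,0.129,0],[0.925,0.129,0]], "twist": [-0.02,-0.042,-0.0694,-0.0694,-0.0694]}}

```text
time_s: 41.9
eef_pos: [0.5487, -0.0386, 0.1545]
tool_rot: [-1.446, -2.787, 0.001]
contact_force: [-0.1, -0.3, -0.7]
finger_gap: 0.0115
grip_force: 30.0
```

>>> {"method": "arm_command", "body": {"grip": [1,1,1,1,1], "linear": [[0.2,0.12,0],[0.4,0.25,0],[0.6,0.38,0],[0.787,0.503,0],[0.787,0.503,0]], "twist": [-0.02,-0.042,-0.0694,-0.0694,-0.0694]}}

```text
time_s: 42.4
eef_pos: [0.5436, 0.1011, 0.1549]
tool_rot: [-0.811, -3.034, -0.0]
contact_force: [0.0, -0.0, -0.7]
finger_gap: 0.0114
grip_force: 30.0
```

>>> {"method": "arm_command", "body": {"grip": [1,1,1,1,1,1], "linear": [[0.1,0.2,0],[0.2,0.4,0],[0.3,0.6,0],[0.406,0.689,0],[0.406,0.689,0],[0.406,0.689,0]], "twist": [-0.02,-0.042,-0.064,-0.085,-0.085,-0.085]}}

```text
time_s: 43.0
eef_pos: [0.5427, 0.2179, 0.1549]
tool_rot: [0.01, -3.141, 0.002]
contact_force: [-0.6, 0.6, -1.0]
finger_gap: 0.0119
grip_force: 30.0
```

>>> {"method": "arm_command", "body": {"grip": [1,1,1,1,1,1,1,1,1], "linear": [[-0.01,0.3,0],[-0.022,0.581,0],[-0.022,0.581,0],[-0.022,0.581,0],[-0.022,0.581,0],[-0.022,0.581,0],[-0.022,0.581,0],[-0.022,0.581,0],[-0.022,0.581,0]], "twist": [0,0,0,0,0,0,0,0,0]}}

```text
time_s: 43.9
eef_pos: [0.545, 0.3062, 0.1557]
tool_rot: [-0.014, 3.141, 0.0]
contact_force: [0.7, -0.5, -0.4]
finger_gap: 0.0114
grip_force: 30.0
```

```bash
python3 -W ignore - <<'E'
from h import *
p,P=inhand(); cv2.imwrite("pics/w21.png",p)
plan([(.543,.3072,.0105,180.6)]); trayp(P)
E
```

```text
43.9 [0.54499444 0.30616711 0.15574796] -179.4783809033978 gap 0.011372744408705329 cf [ 0.7 -0.5 -0.4]
ends along toolx mm [-24.0634915   14.07364988  66.29471025] z mid/far 0.005454727136112919 0.002493972967812702 6688
from [ 5.449000e-01  3.063000e-01  1.557000e-01 -1.794651e+02] t 44.0
-> [5.430e-01 3.072e-01 1.050e-02 1.806e+02] lin [0.013, 0.006, 0.968] tw -0.0002 rows 3 calls j6 -61
tray y 0.08 shank y 0.0776 slope deg -0.9 x [-0.0594  0.0517] z shank 0.0165 z butt/front 0.0164 0.0165 1960
tray y 0.04 shank y 0.0372 slope deg -1.2 x [-0.0594  0.0536] z shank 0.0166 z butt/front 0.0166 0.0166 1558
tray y -0.04 shank y -0.0399 slope deg -18.9 x [-0.0595  0.0426] z shank 0.0157 z butt/front 0.0157 nan 87
tray y -0.08 shank y -0.0796 slope deg 21.8 x [-0.0595  0.0425] z shank 0.0154 z butt/front 0.0154 nan 85
```

>>> {"method": "arm_command", "body": {"grip": [1,1,1,1,1,1,1,1,1,1], "linear": [[0.013,0.006,0],[0.013,0.006,0.25],[0.013,0.006,0.5],[0.013,0.006,0.7],[0.013,0.006,0.78],[0.013,0.006,0.85],[0.013,0.006,0.9],[0.013,0.006,0.94],[0.013,0.006,0.965],[0.013,0.006,0.965]], "twist": [0,0,0,0,0,0,0,0,0,0]}}

```text
time_s: 44.95
eef_pos: [0.5434, 0.3076, 0.0114]
tool_rot: [-0.015, 3.141, 0.001]
contact_force: [-0.6, 0.2, -0.1]
finger_gap: 0.0119
grip_force: 30.0
```

>>> {"method": "arm_command", "body": {"grip": [0.5,0.5,0.5,0.5,0.5,0.5,0.5,0.5,0.5,0.5], "linear": [[0,0,0.005],[0,0,0.005],[0,0,0.005],[0,0,0.005],[0,0,-0.1],[0,0,-0.3],[0,0,-0.6],[0,0,-0.99],[0,0,-0.99],[0,0,-0.99]], "twist": [0,0,0,0,0,0,0,0,0,0]}}

```text
time_s: 45.95
eef_pos: [0.5443, 0.3082, 0.1627]
tool_rot: [-0.015, 3.137, 0.004]
contact_force: [-0.7, -0.1, 0.2]
finger_gap: 0.0215
grip_force: 0.0
```

```bash
python3 -W ignore - <<'E'
from h import *
s=telemetry.sense(); print(s["time_s"],s["eef_pos"],tool_yaw(s["tool_rot"]),s["finger_gap"])
p,d,P,K,T=grab("wrist"); trayp(P)
p,d,P,K,T=grab("top"); P[...,:2]+=[.0019,.003]; punches(P,p,.38,.69,-.45,-.15,lo=.006,hi=.02)
plan([(.545,.165,.16,150),(.56,.03,.16,120),(.59,-.11,.16,100),(.62,-.24,.16,88.2)])
E
```

```text
45.95 [0.54430395 0.30817693 0.16273576] -179.44553381358875 0.021531982993974044
tray y 0.08 shank y 0.0776 slope deg -0.8 x [-0.0594  0.0516] z shank 0.0165 z butt/front 0.0165 0.0164 1892
tray y 0.04 shank y 0.0371 slope deg -1.0 x [-0.0594  0.0536] z shank 0.0166 z butt/front 0.0166 0.0166 1474
tray y 0 shank y -0.0014 slope deg -0.1 x [-0.0594  0.0509] z shank 0.0167 z butt/front 0.0166 0.0167 1627
tray y -0.04 shank y -0.0416 slope deg 28.1 x [-0.0595  0.0424] z shank 0.0143 z butt/front 0.0143 nan 69
tray y -0.08 shank y -0.0794 slope deg 32.8 x [-0.0595  0.0423] z shank 0.0148 z butt/front 0.0148 nan 60
(array([ 0.6334, -0.308 ]), np.float64(-91.7), 106, array([ 8.5, 12.4])) [446, 184, 56, 9, 320] z 0.0127
from [ 5.423000e-01  3.070000e-01  1.589000e-01 -1.794465e+02] t 46.0
-> [  0.545   0.165   0.16  150.   ] lin [-0.009, -0.947, -0.007] tw 0.0849 rows 4 calls j6 -43
-> [5.6e-01 3.0e-02 1.6e-01 1.2e+02] lin [-0.537, -0.729, 0.0] tw 0.0833 rows 4 calls j6 -27
-> [  0.59  -0.11   0.16 100.  ] lin [-0.908, -0.293, 0.0] tw 0.0556 rows 3 calls j6 -21
-> [ 0.62 -0.24  0.16 88.2 ] lin [-0.888, 0.046, 0.0] tw 0.0328 rows 3 calls j6 -19
```

>>> {"method": "arm_command", "body": {"grip": [0.3,0.3,0.3,0.3,0.3], "linear": [[0,-0.25,0],[0,-0.5,0],[0,-0.75,0],[-0.009,-0.947,0],[-0.009,-0.947,0]], "twist": [0.02,0.042,0.064,0.085,0.085]}}

```text
time_s: 46.55
eef_pos: [0.544, 0.1621, 0.1572]
tool_rot: [-0.822, -3.028, 0.005]
contact_force: [0.1, 0.2, 0.1]
finger_gap: 0.0308
grip_force: 0.0
```

>>> {"method": "arm_command", "body": {"grip": [0.3,0.3,0.3,0.3,0.3], "linear": [[-0.12,-0.2,0],[-0.25,-0.4,0],[-0.38,-0.6,0],[-0.537,-0.729,0],[-0.537,-0.729,0]], "twist": [0.02,0.042,0.064,0.0833,0.0833]}}

```text
time_s: 47.05
eef_pos: [0.5609, 0.0284, 0.158]
tool_rot: [-1.576, -2.717, 0.002]
contact_force: [0.5, -0.4, 0.1]
finger_gap: 0.0304
grip_force: 0.0
```

>>> {"method": "arm_command", "body": {"grip": [0.3,0.3,0.3,0.3,0.3], "linear": [[-0.25,-0.12,0],[-0.5,-0.25,0],[-0.75,-0.36,0],[-0.842,-0.409,0],[-0.842,-0.409,0]], "twist": [0.02,0.042,0.0556,0.0556,0.0556]}}

```text
time_s: 47.55
eef_pos: [0.5703, -0.11, 0.1584]
tool_rot: [-2.018, -2.406, 0.001]
contact_force: [-0.2, 0.1, 0.4]
finger_gap: 0.0308
grip_force: 0.0
```

>>> {"method": "arm_command", "body": {"grip": [0.3,0.3,0.3,0.3,0.3,0.3,0.3], "linear": [[-0.25,0.03,0],[-0.5,0.06,0],[-0.75,0.1,0],[-0.9,0.112,0],[-0.9,0.112,0],[-0.9,0.112,0],[-0.9,0.112,0]], "twist": [0.016,0.0328,0.0328,0.0328,0.0328,0.0328,0.0328]}}

```text
time_s: 48.25
eef_pos: [0.61, -0.2373, 0.1589]
tool_rot: [-2.253, -2.187, 0.0]
contact_force: [0.4, -1.2, 0.0]
finger_gap: 0.0308
grip_force: 0.0
```

```bash
python3 -W ignore - <<'E'
from h import *
s=telemetry.sense(); print(s["time_s"],s["eef_pos"],tool_yaw(s["tool_rot"]),s["finger_gap"])
p,d,P,K,T=grab("wrist"); cv2.imwrite("pics/w22.png",p)
m=(P[...,2]>.0055)&(P[...,2]<.02)&(P[...,0]>.59)&(P[...,0]<.68)&(P[...,1]>-.4)&(P[...,1]<-.22)
o,a,L,w=punch(P[m]); o=dec(o,88); t=np.radians(a); g=o-.012*np.array([np.cos(t),np.sin(t)]); print(o,a,L,w,g)
plan([(*g,.005,a+180)])
E
```

```text
48.25 [ 0.61004099 -0.23732857  0.15890883] 88.29004046696849 0.030756523315549
[ 0.6320689 -0.305182 ] -91.9 98 [11.5 12.1] [ 0.63246676 -0.2931886 ]
from [ 0.6101 -0.2375  0.1591 88.286 ] t 48.3
-> [ 6.325e-01 -2.932e-01  5.000e-03  8.810e+01] lin [-0.366, 0.16, 1.027] tw 0.0005 rows 4 SPLIT j6 -23
```

>>> {"method": "arm_command", "body": {"grip": [0.3,0.3,0.3,0.3,0.3,0.3], "linear": [[-0.2,0.08,0],[-0.392,0.162,0.2],[-0.392,0.162,0.4],[-0.392,0.162,0.6],[-0.392,0.162,0.6],[-0.392,0.162,0.6]], "twist": [0.0005,0.0005,0.0005,0.0005,0.0005,0.0005]}}

```text
time_s: 48.9
eef_pos: [0.6327, -0.2982, 0.0695]
tool_rot: [-2.258, -2.182, 0.0]
contact_force: [0.1, 0.0, 0.1]
finger_gap: 0.0308
grip_force: 0.0
```

>>> {"method": "arm_command", "body": {"grip": [0.3,0.3,0.3,0.3,1,1,1,1,1,1], "linear": [[0,0,0.2],[0,0,0.4],[0,0,0.425],[0,0,0.425],[0,0,0.425],[0,0,0.425],[0,0,0.425],[0,0,0.425],[0,0,0.425],[0,0,0.425]], "twist": [0,0,0,0,0,0,0,0,0,0]}}

```text
time_s: 49.9
eef_pos: [0.6338, -0.2997, 0.0074]
tool_rot: [2.259, 2.18, 0.001]
contact_force: [-0.8, 0.7, 7.1]
finger_gap: 0.0118
grip_force: 30.0
```

>>> {"method": "arm_command", "body": {"grip": [1,1,1,1,1,1,1,1], "linear": [[0,0,0],[0,0,-0.2],[0,0,-0.5],[0,0,-0.8],[0,0,-1],[0,0,-1],[0,0,-1],[0,0,-1]], "twist": [0,0,0,0,0,0,0,0]}}

```text
time_s: 50.7
eef_pos: [0.6316, -0.2988, 0.1538]
tool_rot: [-2.259, -2.18, 0.002]
contact_force: [-0.2, 0.1, -2.3]
finger_gap: 0.0117
grip_force: 30.0
```

```bash
python3 -W ignore - <<'E'
from h import *
p,P=inhand(); cv2.imwrite("pics/w23.png",p)
plan([(.565,-.19,.158,65),(.545,-.06,.158,40),(.53,.08,.158,15),(.517,.21,.158,.5),(.517,.347,.158,.5)])
E
```

```text
50.7 [ 0.63164543 -0.29876765  0.15384583] 87.95802964060009 gap 0.011683598492597421 cf [-0.2  0.1 -2.3]
ends along toolx mm [-62.11526274  12.48294544  45.13683264] z mid/far 0.005247658543354322 0.000835474202143166 6379
from [ 0.6316 -0.2987  0.1534 87.9609] t 50.8
-> [ 0.565 -0.19   0.158 65.   ] lin [0.708, -0.469, -0.03] tw 0.0638 rows 3 calls j6 6
-> [ 0.545 -0.06   0.158 40.   ] lin [0.729, -0.487, 0.0] tw 0.0694 rows 3 calls j6 44
-> [ 0.53   0.08   0.158 15.   ] lin [0.523, -0.779, 0.0] tw 0.0694 rows 3 calls j6 84
-> [0.517 0.21  0.158 0.5  ] lin [0.141, -0.86, 0.0] tw 0.0403 rows 3 calls j6 112
-> [0.517 0.347 0.158 0.5  ] lin [0.008, -0.913, 0.0] tw -0.0 rows 3 calls j6 123
```

>>> {"method": "arm_command", "body": {"grip": [1,1,1,1,1], "linear": [[0.2,-0.13,0],[0.4,-0.26,0],[0.6,-0.4,0],[0.708,-0.469,0],[0.708,-0.469,0]], "twist": [0.02,0.042,0.0638,0.0638,0.0638]}}

```text
time_s: 51.25
eef_pos: [0.5638, -0.1883, 0.1539]
tool_rot: [-2.645, -1.688, 0.004]
contact_force: [0.3, -0.4, -0.8]
finger_gap: 0.0116
grip_force: 30.0
```

>>> {"method": "arm_command", "body": {"grip": [1,1,1,1,1], "linear": [[0.2,-0.13,0],[0.4,-0.26,0],[0.6,-0.4,0],[0.729,-0.487,0],[0.729,-0.487,0]], "twist": [0.02,0.042,0.064,0.0694,0.0694]}}

```text
time_s: 51.75
eef_pos: [0.546, -0.0589, 0.1547]
tool_rot: [-2.95, -1.078, 0.002]
contact_force: [-0.4, -0.5, -1.9]
finger_gap: 0.0118
grip_force: 30.0
```

>>> {"method": "arm_command", "body": {"grip": [1,1,1,1,1], "linear": [[0.15,-0.22,0],[0.3,-0.45,0],[0.45,-0.67,0],[0.523,-0.779,0],[0.523,-0.779,0]], "twist": [0.02,0.042,0.064,0.0694,0.0694]}}

```text
time_s: 52.25
eef_pos: [0.5319, 0.0803, 0.1551]
tool_rot: [3.114, 0.415, -0.001]
contact_force: [0.1, -2.0, -1.5]
finger_gap: 0.0115
grip_force: 30.0
```

>>> {"method": "arm_command", "body": {"grip": [1,1,1,1,1], "linear": [[0.1,-0.25,0],[0.2,-0.5,0],[0.28,-0.75,0],[0.285,-0.821,0],[0.285,-0.821,0]], "twist": [0.02,0.0401,0.0401,0.0401,0.0401]}}

```text
time_s: 52.75
eef_pos: [0.5411, 0.2091, 0.155]
tool_rot: [3.141, 0.02, -0.001]
contact_force: [0.5, -0.0, -1.2]
finger_gap: 0.0115
grip_force: 30.0
```

>>> {"method": "arm_command", "body": {"grip": [1,1,1,1,1,1,1,1,1], "linear": [[0,-0.3,0],[0,-0.6,0],[0.009,-0.913,0],[0.009,-0.913,0],[0.009,-0.913,0],[0.009,-0.913,0],[0.009,-0.913,0],[0.009,-0.913,0],[0.009,-0.913,0]], "twist": [0,0,0,0,0,0,0,0,0]}}

```text
time_s: 53.65
eef_pos: [0.5408, 0.3453, 0.1558]
tool_rot: [3.142, 0.015, 0.0]
contact_force: [-0.3, -0.4, -1.6]
finger_gap: 0.0118
grip_force: 30.0
```

```bash
python3 -W ignore - <<'E'
from h import *
p,P=inhand(); cv2.imwrite("pics/w24.png",p)
plan([(.5395,.347,.0105,.55)])
E
```

```text
53.65 [0.54084112 0.34532129 0.15577031] 0.5313727887544295 gap 0.011764768434186631 cf [-0.3 -0.4 -1.6]
ends along toolx mm [-62.30901262  12.27056059  44.8376144 ] z mid/far 0.005353971026859 -0.0004891198903284044 6366
from [0.5408 0.3456 0.1558 0.5478] t 53.7
-> [0.5395 0.347  0.0105 0.55  ] lin [-0.008, -0.009, 0.968] tw -0.0 rows 3 calls j6 122
```

View pics/w24.png

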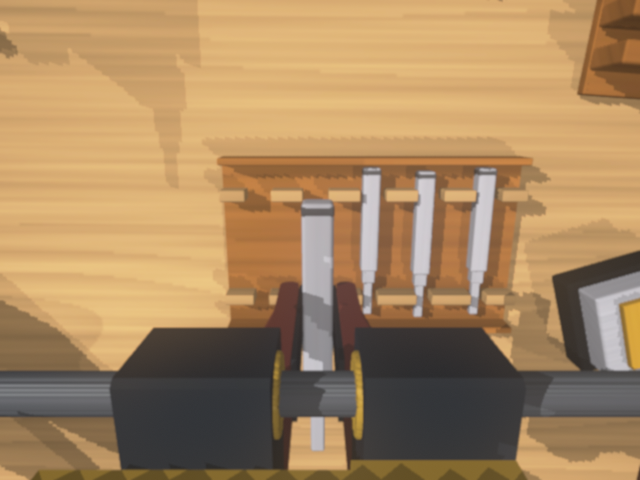

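The view shows three punches home at (370,240), (424,240) and (482,240), thin ends in the near (narrow) notches. The fourth is held over its own compartment at column 318, and I lower it now.

>>> {"method": "arm_command", "body": {"grip": [1,1,1,1,1,1,1,1,1,1], "linear": [[-0.006,-0.009,0],[-0.006,-0.009,0.25],[-0.006,-0.009,0.5],[-0.006,-0.009,0.7],[-0.006,-0.009,0.78],[-0.006,-0.009,0.85],[-0.006,-0.009,0.9],[-0.006,-0.009,0.94],[-0.006,-0.009,0.965],[-0.006,-0.009,0.965]], "twist": [0,0,0,0,0,0,0,0,0,0]}}

```text
time_s: 54.7
eef_pos: [0.5401, 0.3479, 0.0115]
tool_rot: [-3.141, -0.016, -0.002]
contact_force: [0.1, -1.3, -0.4]
finger_gap: 0.0114
grip_force: 30.0
```

>>> {"method": "arm_command", "body": {"grip": [0.5,0.5,0.5,0.5,0.5,0.5,0.5,0.5,0.5,0.5], "linear": [[0,0,0.005],[0,0,0.005],[0,0,0.005],[0,0,0.005],[0,0,-0.1],[0,0,-0.3],[0,0,-0.6],[0,0,-0.99],[0,0,-0.99],[0,0,-0.99]], "twist": [0,0,0,0,0,0,0,0,0,0]}}

```text
time_s: 55.7
eef_pos: [0.541, 0.3484, 0.1628]
tool_rot: [-3.139, -0.016, -0.007]
contact_force: [0.3, 0.4, -0.1]
finger_gap: 0.0223
grip_force: 0.0
```

>>> {"method": "arm_command", "body": {"grip": [0.5,0.5,0.5,0.5,0.5,0.5,0.5,0.5], "linear": [[0.2,0.2,-0.3],[0.4,0.4,-0.5],[0.4,0.4,-0.5],[0.4,0.4,-0.5],[0.4,0.4,-0.5],[0.4,0.4,-0.5],[0.4,0.4,-0.5],[0.4,0.4,-0.5]], "twist": [0,0,0,0,0,0,0,0]}}

```text
time_s: 56.5
eef_pos: [0.5993, 0.2888, 0.2334]
tool_rot: [3.141, 0.018, -0.002]
contact_force: [-1.0, 0.1, -0.2]
finger_gap: 0.0219
grip_force: 0.0
```

```bash
python3 -W ignore - <<'E'
from h import *
s=telemetry.sense(); x,y,z=s["eef_pos"];print(s["time_s"],s["eef_pos"],tool_yaw(s["tool_rot"]),s["finger_gap"])
p,d,P,K,T=grab("wrist"); cv2.imwrite("pics/w25.png",p); trayp(P)
wobj(P,"block",.4813,.119,.065,.04,.06);wobj(P,"blank",.4813,.119,.05,.049,.06);wobj(P,"pad",.4813,.119,.07,.015,.03)
p,d,P,K,T=grab("top"); cv2.imwrite("pics/t3.png",p)
wobj(P,"block",.4795,.116,.065,.04,.06);wobj(P,"blank",.4795,.116,.05,.0505,.06);wobj(P,"pad",.4795,.116,.07,.015,.03)
p,d,P,K,T=grab("side")
m=(P[...,0]>.62)&(P[...,0]<.70)&(P[...,1]>-.15)&(P[...,1]<-.02)&(P[...,2]>.02)&(P[...,2]<.158)
q=P[m]; q=q[abs(q[:,0]-(.642+q[:,2]*.235))<.02]
c=np.linalg.lstsq(np.c_[q[:,1:3],np.ones(len(q))],q[:,0],rcond=None)[0]
print("board tilt",np.degrees(np.arctan(c[1])),"yaw",np.degrees(-np.arctan(c[0])),"x foot",c[2]-.085*c[0],"y",np.percentile(q[:,1],[1,99]))
E
```

```text
56.5 [0.59932636 0.28878958 0.23338546] 0.6551952944993973 0.021929576177315953
tray y 0.08 shank y 0.0779 slope deg -0.1 x [-0.0573  0.0373] z shank 0.0164 z butt/front 0.0164 0.0165 1097
tray y 0.04 shank y 0.0371 slope deg -0.3 x [-0.0551  0.053 ] z shank 0.0166 z butt/front 0.0166 0.0166 903
tray y 0 shank y -0.0014 slope deg 0.2 x [-0.0577  0.0505] z shank 0.0167 z butt/front 0.0167 0.0167 1016
tray y -0.04 shank y -0.0411 slope deg 0.1 x [-0.0573  0.0358] z shank 0.0166 z butt/front 0.0166 0.0166 1073
block (array([0.503, 0.111]), 85.8, 43.2, 65.2) z 0.0455 1624
blank (array([0.4971, 0.1128]), 26.5, 13.8, 19.3) z 0.0514 274
pad (array([0.5109, 0.1293]), 77.0, 16.0, -67.0) z 0.0227 1024
block (array([0.4807, 0.1173]), 64.5, 64.1, -71.8) z 0.0487 1242
blank (array([0.4807, 0.1175]), 50.0, 35.6, 18.3) z 0.0528 482
pad (array([0.4778, 0.1163]), 75.4, 73.9, -72.0) z 0.0244 315
board tilt 11.98195429351986 yaw -0.6119929212662573 x foot 0.6405239980340307 y [-0.14705601 -0.02031119]
```

View pics/t3.png

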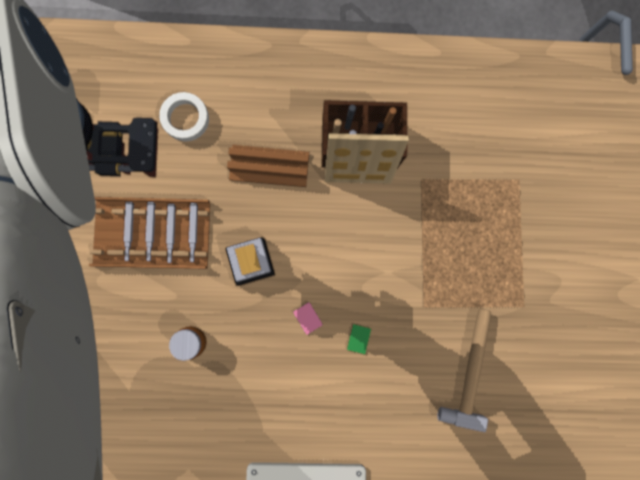

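All four punches lie home, with shank tops level and slopes under 0.5°. The plate, block and pad stack is centred within about 2 mm by the wrist camera (top camera about 3 mm), inside the 4 mm limit. The board leans at 12° in the caddy's middle, the robot is clear, and the hammer, tape and jar are where they were. I'm handing in.

```bash
python3 -c "
from h import *
print(hand_in())"
```

```text
the job is handed in; nothing more can be done
None
```

I handed the job in with everything in place: block on pad, brass plate on block, all four punches in their own tray compartments, and the board leaning at about 12° on the caddy. No verdict came back. The tightest fit is the block, about 2–3 mm off the pad's centre against the 4 mm limit.

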